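# Load the incubation chamber with inverted culture dishes

### The arm

A 6-joint arm with a two-finger parallel gripper is mounted at the origin on the work surface. World frame = base frame: x ahead of the robot, y to its left, z up, the work surface at z = 0. Lengths are in m, angles in rad, forces in N, time in s.
With the tool pointing down it reaches from about 0.4 to 0.925 m from the base axis. Payload 12.5 kg.
Tool frame: the origin (TCP) lies midway between the tips of the shut fingers; the grasp point (between the pads) lies 19 mm behind it; x points along the fingers, y is the direction in which the jaws open and shut, and the axes are right-handed (so a half turn about x gives the same grasp; the last joint's range is limited). The gripper opens to 95 mm and grips with 3 to 60 N. Pads are 20 mm wide; open, the fingers measure 119 mm over their backs; the gripper's body (75 mm by 180 mm) begins 59 mm behind the grasp point.
Start: joints at [-1.362, 0.491, 1.559, -0, 1.092, -0.106], TCP at [0.194, -0.594, 0.215] pointing down, gripper open.
Joint ranges: [-3.1, 3.1], [-0.84, 2.19], [0.05, 2.79], [-1.13, 4.28], [0.06, 2.93], [-2.69, 2.69]. Speed limits (rad/s): [2.22, 2.22, 2.79, 3.14, 3.14, 3.14].

### API

Orientations are given as a rotation vector (axis times angle).
In Python, from rig import monitor, read_camera, ticket, spot_in, landmark_of gives the robot as it stands. The module is installed in compiled form; this text tells all that it offers.
- The arm moves only by the tool arm_command, never from a script. Its argument "motion" is a list of rows, each an object with "delta_pos": the shift along the tool's x, y, z in mm, a list of three; "rotation": the turn, a rotation vector about the tool's x, y, z in degrees, a list of three; "grip": the closure, from 0 (fully open) to 1 (shut). A call has exactly 10 rows; each row shifts and turns the commanded pose from where the row before left it, along the tool's axes as they then stand; what a row does not reach is not made up. A row lasts 1/10 s, in which the tool goes at most 50 mm and 8.59 degrees, less where a joint would pass 70% of its speed; a pose out of reach is approached as far as the arm can. A call with a gripper value outside its range is refused whole. The fingers move at their own pace and stop on an object; "squeeze" is the grip in N (left out, the last holds). Time passes only in rows, so rows that do not move let the fingers close, or fill a call up. It gives the time, the measured TCP pose, the force and the opening at its end, in the units of the state.
- monitor.get_obs(): the state, without advancing time (a new reading comes with each control period).
- read_camera(name): name is "scene" or "top" or "wrist"; returns a dict with "img" (400x640x3 uint8, red, green, blue), "intrinsics" (3x3 intrinsics, pixels), "R" (3x3) and "t" (3): a world point X has camera coordinates R X + t; the wrist camera has in their place "hand_eye" (4x4, takes a point from camera to tool coordinates, whose origin is the TCP and whose axes are the tool frame's). Camera axes: x right, y down, z forward; pixel columns grow to the right and rows downward; lengths in m; the calibration is good to about 2 mm. A picture is of the moment at which its call begins: read the wrist's pose just before it. There is no depth.
- ticket.sign_off(): hands the job in, once; it reports no verdict.
Trained networks look in the newest picture that a camera, given by its name, has taken for a name from the list of things; names that differ only in an ending like _2 or _b are one class to them, and where a whole thing is asked for, a point or a joint stands for the part that bears it (a point fixed in the world has none). Each returns a list of dicts, best first, with "conf" (0 to 1); they miss things now and then, are a little off and sometimes report something else, mostly with a low value. They report only what shows in the picture. A call takes as long as a camera call. They do not tell look-alikes from the thing itself.
- spot_in(thing, camera): "bbox" ([left, top, right, bottom] in pixels, round what is visible of it).
- landmark_of(thing, camera): "at" ([row, column] in pixels: a listed point, or the origin of a listed thing).
The state is a dict: "t": time; "qpos": joint angles; "qd": joint speeds; "joint_efforts": joint torques, N m; "eef_pos": TCP position; "tool_rot": TCP orientation; "ft_force": force on the tool from outside, world axes, zero at the start; "moment": the same for the moment, N m; "width": opening from 0.0 (shut) to 1.0 (fully open).
Only numpy, scipy, OpenCV 4.12 (cv2) and the standard library are available. Lean on these libraries where they do the work, as an engineer would, in place of code of your own. Each camera call takes 0.05 s, during which the arm holds its last target. There are 200 camera calls.

### The job

Take the clear cover off the incubation chamber by its knob and stand it upright in the middle of the blue pad. Turn every closed culture dish (there are two or three) upside down without letting its lid and base come apart, and set them all lid-down and flat on the chamber's platform, well inside its edges; then put the cover back, fully seated over them. Do not push the jar, tape, timer or marker about.

Things in the scene. Friction and masses are not known exactly. Their poses are not given: they have to be found in the camera images.
- tray: chamber base, fixed to the bench: grey flange plate 310 x 170 mm, top at z = 4 mm, carrying a lighter platform 270 x 130 mm, top at 12 mm, with three green-outlined squares (centres x = -90, 0, 90 mm, y = 0; a guide only). Origin: centre of the underside, at bench height; x along its long side, y across, z up
- cover: loose clear hood, 0.3-0.5 kg, grey edges: outside 286 x 146 x 60 mm, walls 4 mm, open below (inside 278 x 138 x 56). Seated, it surrounds the platform with 4 mm play each side, rim on the flange 4 mm above the bench. Knob: black bar 50 mm along x, 24 wide along y, from 72 to 98 mm above the rim, on an 18 mm stem. Origin: centre of the rim plane; x along its long side, z up. Same either way round
- pad: blue bench pad, fixed, 330 x 200 x 3 mm, on the other side of the work area from the tray (which of them is left varies). Origin: centre of the underside; x along the long side
- base1: white base of square culture dish 1 (None if absent), 60 x 60 mm, 17 mm high, 60 g. Origin: centre of its underside; z towards the lid (up at the start, down when inverted). With its blue lid (60 x 60 x 17 mm, 45 g) the dish is 60 x 60 x 34 mm with flush straight sides, the seam at half height, and can stand on any of its four sides
- lid1 (a joint): gap between lid and base of dish 1 (None if absent), m: 0 closed, up to 0.03. The lid slides off a close lip along the dish's z axis with only 0.1 N of friction and no latch: held by one half alone, the dish opens under the other half's weight
- base2: white base of square culture dish 2 (None if absent), 60 x 60 mm, 17 mm high, 60 g. Origin: centre of its underside; z towards the lid (up at the start, down when inverted). With its blue lid (60 x 60 x 17 mm, 45 g) the dish is 60 x 60 x 34 mm with flush straight sides, the seam at half height, and can stand on any of its four sides
- lid2 (a joint): gap between lid and base of dish 2 (None if absent), m: 0 closed, up to 0.03. The lid slides off a close lip along the dish's z axis with only 0.1 N of friction and no latch: held by one half alone, the dish opens under the other half's weight
- base3: white base of square culture dish 3 (None if absent), 60 x 60 mm, 17 mm high, 60 g. Origin: centre of its underside; z towards the lid (up at the start, down when inverted). With its blue lid (60 x 60 x 17 mm, 45 g) the dish is 60 x 60 x 34 mm with flush straight sides, the seam at half height, and can stand on any of its four sides
- lid3 (a joint): gap between lid and base of dish 3 (None if absent), m: 0 closed, up to 0.03. The lid slides off a close lip along the dish's z axis with only 0.1 N of friction and no latch: held by one half alone, the dish opens under the other half's weight
- jar: the small brown jar with the red cap, loose, 42 mm wide, 32 mm tall, standing among the dishes; not to be disturbed. Origin: centre of its underside
- tape: the roll of yellow tape, loose, 84 mm wide, 20 mm tall, lying flat; not to be disturbed. Origin: centre of its underside
- timer: the grey timer, loose, 55 x 75 x 26 mm; not to be disturbed. Origin: centre of its underside
- marker: the marker pen, loose, 125 mm long along x, 14 mm thick, lying; not to be disturbed. Origin: centre of its underside
Not all that is in view belongs to the job. What is shaped like the base2 but green, pink or yellow is not meant.

How it is judged:
By the outcome, as a careful person would: the job done as asked, in the order asked, and still so for the second after the job is handed in, with the robot touching nothing.
Of base1, base2, base3 only 2 to 3 are there at a start; the rules pass over those that are not, and their reading is None.
At some moment in a run one of cover, base1, base2, base3 may be knocked a few centimetres aside while the robot is not near it.
It also fails if it takes over 210 s, if anything falls off the work surface, if the arm or the gripper's body presses on something with over 40 N, if the wrist force passes 120 N, or if a joint passes its speed limit or range.

## Working session

There is one attempt and no reset: what is moved stays moved. The work goes in short steps, Python scripts to look and compute and a tool call to move; the robot and the scene stay as the last step left them, time stands still between calls to the robot, and variables do not carry over. Pictures are saved under pics/ and viewed, about 12 in all and at most 16, crops included, and the job is handed in when it is done.

Besides the shell and the picture viewer there is one more tool, called as name(argument=value, ...) on one line, values as JSON. arm_command: Moves the arm, as the interface text tells. Its arguments: {"type":"object","properties":{"motion":{"type":"array","items":{"type":"object","properties":{"delta_pos":{"type":"array","items":{"type":"number"}},"rotation":{"type":"array","items":{"type":"number"}},"grip":{"type":"number"}}}},"squeeze":{"type":"number"}},"required":["motion"]}

```bash
mkdir -p pics; ls
cat > h.py <<'E'
import numpy as np, cv2
from scipy.spatial.transform import Rotation as Ro
from rig import monitor, read_camera, ticket, spot_in, landmark_of
def cam(name):
    o=monitor.get_obs(); c=read_camera(name)
    if 'R' not in c:
        H=np.array(c['hand_eye']); T=np.eye(4); T[:3,:3]=Ro.from_rotvec(o['tool_rot']).as_matrix(); T[:3,3]=o['eef_pos']
        W=np.linalg.inv(T@H); c['R']=W[:3,:3]; c['t']=W[:3,3]
    c['R']=np.array(c['R']);c['t']=np.array(c['t']);c['K']=np.array(c['intrinsics'])
    return c
def world(c,u,v,z):
    d=c['R'].T@np.linalg.inv(c['K'])@np.array([u,v,1.]); o=-c['R'].T@c['t']
    return o+d*(z-o[2])/d[2]
def proj(c,X):
    p=c['K']@(c['R']@np.array(X)+c['t']); return p[:2]/p[2]
def save(c,n,box=None,s=1):
    im=c['img'][:,:,::-1]
    if box: im=im[box[1]:box[3],box[0]:box[2]]
    cv2.imwrite('pics/'+n,cv2.resize(im,None,fx=s,fy=s))
E
python3 - <<'E'
from h import *
print(monitor.get_obs())
for n in ['top','scene']:
    c=cam(n); save(c,n+'0.png',s=1.25)
    print(n,'campos',-c['R'].T@c['t'])
    for th in ['tray','cover','pad','base1','jar','tape','timer','marker']:
        for l in landmark_of(th,n)[:4]:
            v,u=l['at']; print(th,round(l['conf'],2),np.round(l['at']),np.round(world(c,u,v,0.),3))
E
```

```text
pics
{'t': 0.0, 'qpos': array([-1.36161372e+00,  4.91590828e-01,  1.55944840e+00,  8.15054192e-07,
        1.09171718e+00, -1.05606473e-01]), 'qd': array([-0.00079819,  0.00088848, -0.00061996, -0.00031782,  0.00036561,
       -0.00108488]), 'joint_efforts': array([ 3.22863096e-03, -6.12633848e+01, -2.58184594e+01,  6.93239481e-02,
        4.81184351e-02, -7.11094117e-05]), 'eef_pos': array([ 0.19347619, -0.59403916,  0.21404269]), 'tool_rot': array([ 2.0519201 ,  0.3268714 , -2.05204376]), 'ft_force': array([-0.14296267,  0.24908132,  0.03779118]), 'moment': array([-0.03477425, -0.04608916, -0.01749173]), 'width': 1.0020134233125562}
top campos [ 4.73090044e-01 -9.56301345e-05  8.16445014e-01]
cover 0.56 [234. 165.] [0.474 0.307 0.   ]
pad 0.58 [207. 450.] [ 0.516 -0.3    0.   ]
base1 0.86 [177. 355.] [ 0.586 -0.098  0.   ]
base1 0.82 [237. 346.] [ 0.458 -0.074  0.   ]
base1 0.66 [166. 274.] [0.614 0.076 0.   ]
base1 0.61 [228. 274.] [0.48  0.079 0.   ]
jar 0.59 [229. 273.] [0.479 0.081 0.   ]
tape 0.68 [110. 248.] [0.737 0.129 0.   ]
timer 0.74 [100. 386.] [ 0.753 -0.171  0.   ]
marker 0.8 [106. 308.] [ 0.743 -0.     0.   ]
scene campos [ 1.28322789 -0.21162294  0.79664562]
cover 0.63 [169. 422.] [ 0.467  0.304 -0.   ]
pad 0.88 [252. 159.] [ 0.532 -0.312  0.   ]
pad 0.34 [320. 254.] [ 0.749 -0.167  0.   ]
base1 0.77 [167. 237.] [ 0.32  -0.108 -0.   ]
base1 0.73 [247. 268.] [ 0.59  -0.101  0.   ]
base1 0.66 [170. 312.] [0.388 0.057 0.   ]
base1 0.6 [235. 351.] [ 0.613  0.072 -0.   ]
jar 0.57 [194. 335.] [0.484 0.081 0.   ]
tape 0.78 [277. 401.] [0.744 0.124 0.   ]
timer 0.65 [323. 250.] [ 0.752 -0.174  0.   ]
marker 0.98 [295. 337.] [ 0.745 -0.007  0.   ]
```

View pics/top0.png

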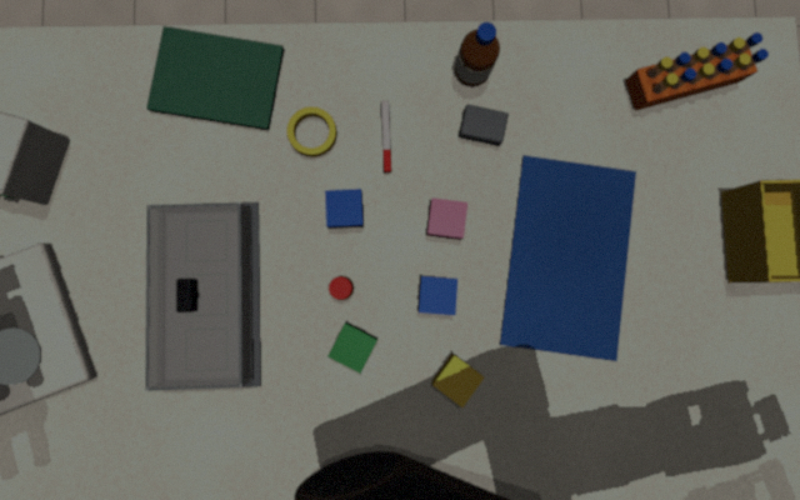

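View pics/scene0.png

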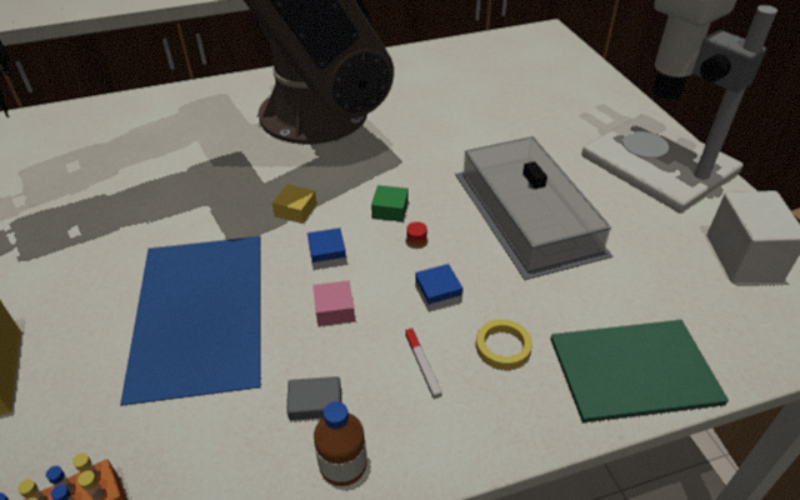

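Two blue-lidded dishes show in top0.png at (345,208) and (438,295). In native pixels that is (276,166) and (350,236). Three things could be mistaken for them: pink at (447,218), green at (353,347) and yellow at (458,380), and I reject all of them. The cover's knob is at (187,295), the jar at (341,288), and the tray with its cover is on the left. The pad is on the right, centred near (570,258).

```bash
cat >> h.py <<'E'
def blobs(c,kind,z,amin,amax):
    hsv=cv2.cvtColor(c['img'],cv2.COLOR_RGB2HSV)
    lo,hi={'blue':((105,120,40),(130,255,255)),'black':((0,0,0),(180,255,32))}[kind]
    m=cv2.inRange(hsv,lo,hi); m=cv2.morphologyEx(m,cv2.MORPH_OPEN,np.ones((3,3)))
    out=[]
    for k in cv2.findContours(m,0,2)[0]:
        if cv2.contourArea(k)<amin: continue
        P=np.array([world(c,u,v,z)[:2] for u,v in k[:,0]],np.float32)*1000
        (x,y),(w,h),a=cv2.minAreaRect(P)
        if amin<=cv2.contourArea(k)<=amax: out.append((np.round([x,y,w,h,a],1),k[:,0].mean(0).round()))
    return out
def toolR(): return Ro.from_rotvec(monitor.get_obs()['tool_rot']).as_matrix()
E
python3 - <<'E'
from h import *
c=cam('top')
print('tool axes',toolR().round(3).tolist())
print('dishes',blobs(c,'blue',.034,400,2500))
print('pad',blobs(c,'blue',.003,5000,50000))
print('knob',blobs(c,'black',.102,150,900))
for b in spot_in('tray','top')[:2]+spot_in('cover','top')[:2]: print(b)
save(c,'crop1.png',(90,120,400,330),2.5)
E
```

```text
tool axes [[0.0, 0.31, -0.951], [-0.0, -0.951, -0.31], [-1.0, 0.0, 0.0]]
dishes [(array([460.2, -78.8,  58.5,  57.3,  84.7]), array([348., 236.])), (array([607.2,  70.6,  59.6,  57.9,   1.5]), array([274., 166.]))]
pad [(array([ 519.6, -309.3,  197. ,  326.5,   80.4]), array([451., 207.]))]
knob [(array([471.5, 296.5,  44.9,  29.2,   0.5]), array([155., 235.]))]
{'bbox': [194.1, 159.5, 207.7, 306.9], 'conf': 0.85}
{'bbox': [114.7, 158.8, 201.5, 314.0], 'conf': 0.92}
```

View pics/crop1.png

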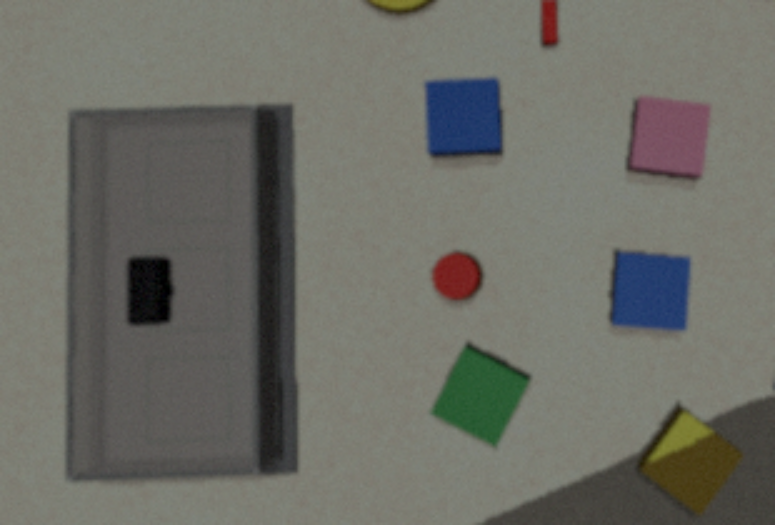

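The crop confirms two intact blue dishes, each with a square top. The jar is the red circle at crop (457,276). Next I move round to above the knob.

arm_command(motion=[{"rotation": [6, 0, 0], "grip": 0}, {"rotation": [6, 0, 0], "grip": 0}, {"rotation": [6, 0, 0], "grip": 0}, {"delta_pos": [-5, -35, -30], "grip": 0}, {"delta_pos": [-5, -35, -30], "grip": 0}, {"delta_pos": [-5, -35, -30], "grip": 0}, {"delta_pos": [-5, -35, -30], "grip": 0}, {"delta_pos": [-5, -35, -30], "grip": 0}, {"delta_pos": [-5, -35, -30], "grip": 0}, {"delta_pos": [-5, -35, -30], "grip": 0}])

```text
invalid input at $.motion[0]: expected keys delta_pos, rotation, grip
```

arm_command(motion=[{"delta_pos": [0, -40, -15], "grip": 0}, {"delta_pos": [0, -40, -15], "grip": 0}, {"delta_pos": [0, -40, -15], "grip": 0}, {"delta_pos": [0, -40, -15], "grip": 0}, {"delta_pos": [0, -40, -15], "grip": 0}, {"delta_pos": [0, -40, -15], "grip": 0}, {"delta_pos": [0, -40, -15], "grip": 0}, {"delta_pos": [0, -40, -15], "grip": 0}, {"delta_pos": [0, -40, -15], "grip": 0}, {"delta_pos": [0, -40, -15], "grip": 0}])

```text
invalid input at $.motion[0]: expected keys delta_pos, rotation, grip
```

arm_command(motion=[{"delta_pos": [0, -25, 8], "grip": 0}, {"delta_pos": [0, -25, 8], "grip": 0}, {"delta_pos": [0, -25, 8], "grip": 0}, {"delta_pos": [0, -25, 8], "grip": 0}, {"delta_pos": [0, -25, 8], "grip": 0}, {"delta_pos": [0, -25, 8], "grip": 0}, {"delta_pos": [0, -25, 8], "grip": 0}, {"delta_pos": [0, -25, 8], "grip": 0}, {"delta_pos": [0, -25, 8], "grip": 0}, {"grip": 0}])

```text
invalid input at $.motion[0]: expected keys delta_pos, rotation, grip
```

```bash
cat >> h.py <<'E'
import json
def log():
    o=monitor.get_obs(); open('log.jsonl','a').write(json.dumps([list(map(float,o[k])) for k in('qpos','eef_pos','tool_rot')])+'\n'); return o
E
python3 - <<'E'
from h import *
o=log(); print({k:np.round(o[k],3) for k in('t','qpos','eef_pos','ft_force','width')},toolR().round(3).tolist())
c=cam('wrist'); save(c,'w1.png')
print('knob',blobs(c,'black',.102,150,90000))
print(landmark_of('cover','wrist')[:2],spot_in('cover','wrist')[:2], -c['R'].T@c['t'])
E
```

```text
{'t': np.float64(1.05), 'qpos': array([-1.362,  0.491,  1.559, -0.   ,  1.092, -0.106]), 'eef_pos': array([ 0.194, -0.594,  0.215]), 'ft_force': array([-0.151, -0.78 , -0.403]), 'width': np.float64(1.001)} [[-0.0, 0.31, -0.951], [-0.0, -0.951, -0.31], [-1.0, 0.0, 0.0]]
knob [(array([  62.7, -637.2,  207.3,  728.7,   18. ]), array([354., 289.])), (array([ 290.8, -761.3,  168.1,  133.3,    9.5]), array([547., 160.]))]
[] [] [ 0.26686164 -0.56967832  0.38589067]
```

View pics/w1.png

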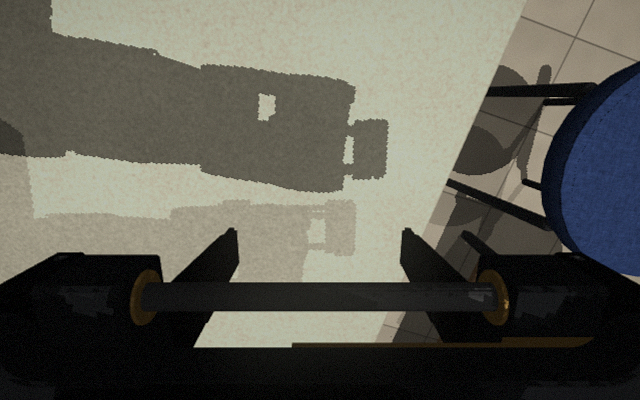

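The rows were refused because every key must be given, so w1.png still shows the start: bench, floor and fingers. I'm resending with all keys.

arm_command(motion=[{"delta_pos": [0, 0, 0], "rotation": [6, 0, 0], "grip": 0}, {"delta_pos": [0, 0, 0], "rotation": [6, 0, 0], "grip": 0}, {"delta_pos": [0, 0, 0], "rotation": [6, 0, 0], "grip": 0}, {"delta_pos": [-5, -35, -30], "rotation": [0, 0, 0], "grip": 0}, {"delta_pos": [-5, -35, -30], "rotation": [0, 0, 0], "grip": 0}, {"delta_pos": [-5, -35, -30], "rotation": [0, 0, 0], "grip": 0}, {"delta_pos": [-5, -35, -30], "rotation": [0, 0, 0], "grip": 0}, {"delta_pos": [-5, -35, -30], "rotation": [0, 0, 0], "grip": 0}, {"delta_pos": [-5, -35, -30], "rotation": [0, 0, 0], "grip": 0}, {"delta_pos": [-5, -35, -30], "rotation": [0, 0, 0], "grip": 0}])

```text
t: 2.2
eef_pos: [0.4043, -0.3476, 0.2501]
tool_rot: [2.221, 0.0, -2.221]
ft_force: [0.1, 0.0, 0.0]
width: 1.003
```

Run:
```python
from h import *
o=log(); print({k:np.round(o[k],3) for k in('t','qpos','eef_pos')},toolR().round(3).tolist())
```

```text
{'t': np.float64(2.2), 'qpos': array([-0.834,  0.323,  1.737, -0.   ,  1.081,  0.736]), 'eef_pos': array([ 0.404, -0.348,  0.25 ])} [[0.0, 0.0, -1.0], [-0.0, -1.0, -0.0], [-1.0, 0.0, -0.0]]
```

arm_command(motion=[{"delta_pos": [0, -40, -15], "rotation": [0, 0, 0], "grip": 0}, {"delta_pos": [0, -40, -15], "rotation": [0, 0, 0], "grip": 0}, {"delta_pos": [0, -40, -15], "rotation": [0, 0, 0], "grip": 0}, {"delta_pos": [0, -40, -15], "rotation": [0, 0, 0], "grip": 0}, {"delta_pos": [0, -40, -15], "rotation": [0, 0, 0], "grip": 0}, {"delta_pos": [0, -40, -15], "rotation": [0, 0, 0], "grip": 0}, {"delta_pos": [0, -40, -15], "rotation": [0, 0, 0], "grip": 0}, {"delta_pos": [0, -40, -15], "rotation": [0, 0, 0], "grip": 0}, {"delta_pos": [0, -40, -15], "rotation": [0, 0, 0], "grip": 0}, {"delta_pos": [0, -40, -15], "rotation": [0, 0, 0], "grip": 0}])

```text
t: 3.2
eef_pos: [0.5535, 0.0527, 0.2498]
tool_rot: [2.221, 0.001, -2.221]
ft_force: [1.4, -0.2, 0.5]
width: 1.003
```

arm_command(motion=[{"delta_pos": [0, -25, 8], "rotation": [0, 0, 0], "grip": 0}, {"delta_pos": [0, -25, 8], "rotation": [0, 0, 0], "grip": 0}, {"delta_pos": [0, -25, 8], "rotation": [0, 0, 0], "grip": 0}, {"delta_pos": [0, -25, 8], "rotation": [0, 0, 0], "grip": 0}, {"delta_pos": [0, -25, 8], "rotation": [0, 0, 0], "grip": 0}, {"delta_pos": [0, -25, 8], "rotation": [0, 0, 0], "grip": 0}, {"delta_pos": [0, -25, 8], "rotation": [0, 0, 0], "grip": 0}, {"delta_pos": [0, -25, 8], "rotation": [0, 0, 0], "grip": 0}, {"delta_pos": [0, -25, 8], "rotation": [0, 0, 0], "grip": 0}, {"delta_pos": [0, -25, 8], "rotation": [0, 0, 0], "grip": 0}])

```text
t: 4.2
eef_pos: [0.4726, 0.3019, 0.2497]
tool_rot: [2.221, 0.001, -2.221]
ft_force: [0.3, 0.7, -0.6]
width: 1.0
```

Run:
```python
from h import *
o=log(); print({k:np.round(o[k],3) for k in('t','qpos','eef_pos','ft_force')},toolR().round(3).tolist())
c=cam('wrist'); save(c,'w2.png')
print('knob',blobs(c,'black',.102,150,90000))
c2=cam('top');print('topknob',blobs(c2,'black',.102,150,900))
print(landmark_of('cover','wrist')[:2],spot_in('cover','wrist')[:2], -c['R'].T@c['t'])
```

```text
{'t': np.float64(4.2), 'qpos': array([ 0.451,  0.364,  1.673, -0.   ,  1.104,  2.021]), 'eef_pos': array([0.473, 0.302, 0.25 ]), 'ft_force': array([ 0.332,  0.664, -0.626])} [[0.0, 0.001, -1.0], [-0.0, -1.0, -0.001], [-1.0, 0.0, -0.0]]
knob [(array([308.8, 301.2, 818.4, 233.7,  90. ]), array([359., 297.])), (array([426.4, 134.2,  14.5,  44.8,  61.6]), array([475., 227.])), (array([473.5, 306. ,  50. ,  17.9,   0. ]), array([315., 190.])), (array([480.8,  21.1,  12. ,  46.7,  84.1]), array([592., 178.])), (array([506. , 602.3,  20.1,  49.2,   1.4]), array([ 19., 153.]))]
topknob [(array([4.715e+02, 2.975e+02, 4.480e+01, 2.740e+01, 3.000e-01]), array([152., 241.]))]
[{'at': [171.3, 319.2], 'conf': 0.75}] [{'bbox': [244.2, 41.6, 386.1, 283.5], 'conf': 0.55}] [0.54964743 0.30260406 0.42098084]
```

View pics/w2.png

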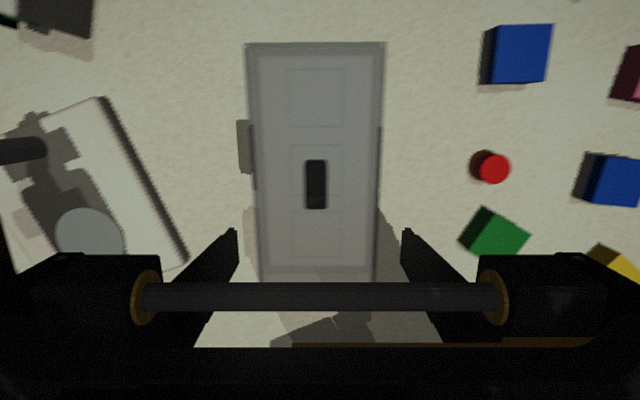

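w2.png shows the knob at (315,185), the covered tray square to the world axes, the blue dishes at (517,55) and (613,180), and the jar at (490,167). I descend on the knob.

arm_command(motion=[{"delta_pos": [25, -4, -1], "rotation": [0, 0, 0], "grip": 0}, {"delta_pos": [25, 0, 0], "rotation": [0, 0, 0], "grip": 0}, {"delta_pos": [25, 0, 0], "rotation": [0, 0, 0], "grip": 0}, {"delta_pos": [25, 0, 0], "rotation": [0, 0, 0], "grip": 0}, {"delta_pos": [25, 0, 0], "rotation": [0, 0, 0], "grip": 0}, {"delta_pos": [25, 0, 0], "rotation": [0, 0, 0], "grip": 0}, {"delta_pos": [26, 0, 0], "rotation": [0, 0, 0], "grip": 0}, {"delta_pos": [0, 0, 0], "rotation": [0, 0, 0], "grip": 0}, {"delta_pos": [0, 0, 0], "rotation": [0, 0, 0], "grip": 1}, {"delta_pos": [0, 0, 0], "rotation": [0, 0, 0], "grip": 1}], squeeze=45)

```text
t: 5.4
eef_pos: [0.4748, 0.3048, 0.0749]
tool_rot: [-2.223, -0.001, 2.219]
ft_force: [-0.4, 0.1, 0.0]
width: 0.89
```

arm_command(motion=[{"delta_pos": [0, 0, 0], "rotation": [0, 0, 0], "grip": 1}, {"delta_pos": [0, 0, 0], "rotation": [0, 0, 0], "grip": 1}, {"delta_pos": [0, 0, 0], "rotation": [0, 0, 0], "grip": 1}, {"delta_pos": [0, 0, 0], "rotation": [0, 0, 0], "grip": 1}, {"delta_pos": [0, 0, 0], "rotation": [0, 0, 0], "grip": 1}, {"delta_pos": [0, 0, 0], "rotation": [0, 0, 0], "grip": 1}, {"delta_pos": [-2, 0, 0], "rotation": [0, 0, 0], "grip": 1}, {"delta_pos": [-4, 0, 0], "rotation": [0, 0, 0], "grip": 1}, {"delta_pos": [-7, 0, 0], "rotation": [0, 0, 0], "grip": 1}, {"delta_pos": [-7, 0, 0], "rotation": [0, 0, 0], "grip": 1}])

```text
t: 6.4
eef_pos: [0.4739, 0.3048, 0.094]
tool_rot: [2.221, 0.0, -2.221]
ft_force: [-0.1, 0.5, -3.0]
width: 0.251
```

arm_command(motion=[{"delta_pos": [-10, 0, 0], "rotation": [0, 0, 0], "grip": 1}, {"delta_pos": [-10, 0, 0], "rotation": [0, 0, 0], "grip": 1}, {"delta_pos": [-12, 0, 0], "rotation": [0, 0, 0], "grip": 1}, {"delta_pos": [-12, 0, 0], "rotation": [0, 0, 0], "grip": 1}, {"delta_pos": [-12, 0, 0], "rotation": [0, 0, 0], "grip": 1}, {"delta_pos": [-12, 0, 0], "rotation": [0, 0, 0], "grip": 1}, {"delta_pos": [-12, 0, 0], "rotation": [0, 0, 0], "grip": 1}, {"delta_pos": [-12, 0, 0], "rotation": [0, 0, 0], "grip": 1}, {"delta_pos": [-12, 10, 0], "rotation": [0, 0, 0], "grip": 1}, {"delta_pos": [-12, 20, 0], "rotation": [0, 0, 0], "grip": 1}])

```text
t: 7.4
eef_pos: [0.4738, 0.2748, 0.2104]
tool_rot: [2.22, 0.002, -2.22]
ft_force: [0.4, -0.3, -3.3]
width: 0.251
```

arm_command(motion=[{"delta_pos": [0, 35, -3], "rotation": [0, 0, 0], "grip": 1}, {"delta_pos": [0, 38, -3], "rotation": [0, 0, 0], "grip": 1}, {"delta_pos": [0, 38, -3], "rotation": [0, 0, 0], "grip": 1}, {"delta_pos": [0, 38, -3], "rotation": [0, 0, 0], "grip": 1}, {"delta_pos": [0, 38, -3], "rotation": [0, 0, 0], "grip": 1}, {"delta_pos": [0, 38, -3], "rotation": [0, 0, 0], "grip": 1}, {"delta_pos": [0, 38, -3], "rotation": [0, 0, 0], "grip": 1}, {"delta_pos": [0, 38, -3], "rotation": [0, 0, 0], "grip": 1}, {"delta_pos": [0, 38, -3], "rotation": [0, 0, 0], "grip": 1}, {"delta_pos": [0, 38, -3], "rotation": [0, 0, 0], "grip": 1}])

```text
t: 8.4
eef_pos: [0.5037, -0.1041, 0.2102]
tool_rot: [2.221, 0.0, -2.221]
ft_force: [0.6, 0.6, -3.5]
width: 0.248
```

arm_command(motion=[{"delta_pos": [0, 38, -3], "rotation": [0, 0, 0], "grip": 1}, {"delta_pos": [0, 38, -3], "rotation": [0, 0, 0], "grip": 1}, {"delta_pos": [0, 38, -3], "rotation": [0, 0, 0], "grip": 1}, {"delta_pos": [0, 38, -3], "rotation": [0, 0, 0], "grip": 1}, {"delta_pos": [0, 38, -3], "rotation": [0, 0, 0], "grip": 1}, {"delta_pos": [0, 15, -1], "rotation": [0, 0, 0], "grip": 1}, {"delta_pos": [0, 0, 0], "rotation": [6.5, 0, 0], "grip": 1}, {"delta_pos": [20, 0, 0], "rotation": [0, 0, 0], "grip": 1}, {"delta_pos": [20, 0, 0], "rotation": [0, 0, 0], "grip": 1}, {"delta_pos": [0, 0, 0], "rotation": [0, 0, 0], "grip": 1}])

```text
t: 9.4
eef_pos: [0.5189, -0.3063, 0.1677]
tool_rot: [-2.158, 0.119, 2.166]
ft_force: [-0.1, 0.4, -3.6]
width: 0.247
```

Run:
```python
from h import *
o=log(); print({k:np.round(o[k],3) for k in('t','qpos','eef_pos','ft_force','width')},toolR().round(3).tolist())
c=cam('top'); save(c,'t2.png',s=1.25)
print('dishes',blobs(c,'blue',.034,400,2500))
```

```text
{'t': np.float64(9.4), 'qpos': array([-0.643,  0.51 ,  1.665, -0.   ,  0.971,  1.041]), 'eef_pos': array([ 0.519, -0.306,  0.168]), 'ft_force': array([-0.093,  0.402, -3.646]), 'width': np.float64(0.247)} [[-0.004, -0.113, -0.994], [0.003, -0.994, 0.113], [-1.0, -0.002, 0.004]]
dishes [(array([459.7, -79. ,  59.1,  58.3,  84.4]), array([350., 238.])), (array([607.3,  70.7,  59.6,  57.8,   1.5]), array([274., 168.])), (array([ 611.5, -238.2,   40.8,  149. ,   80.6]), array([424., 153.]))]
```

View pics/t2.png

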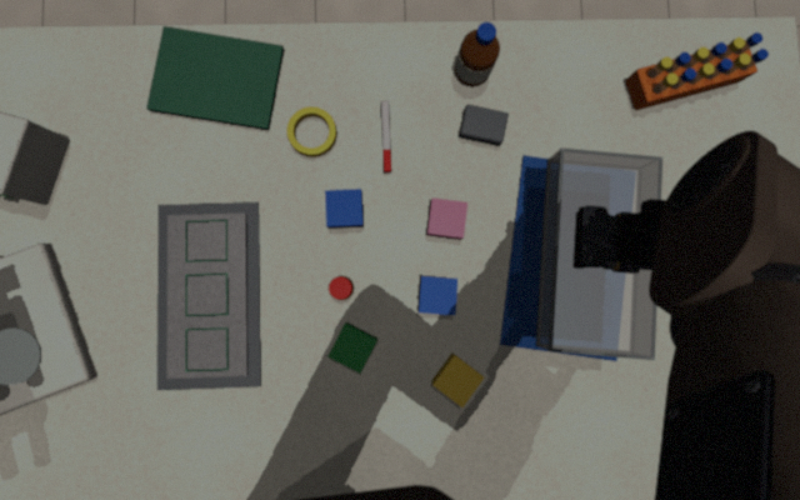

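t2.png shows the cover held above the pad and parallel to it, the tray uncovered with squares at (207,241), (207,295) and (207,349), and both dishes where they were. I lower it.

arm_command(motion=[{"delta_pos": [18, 3, -1], "rotation": [0, 0, 0], "grip": 1}, {"delta_pos": [18, 0, 0], "rotation": [0, 0, 0], "grip": 1}, {"delta_pos": [18, 0, 0], "rotation": [0, 0, 0], "grip": 1}, {"delta_pos": [18, 0, 0], "rotation": [0, 0, 0], "grip": 1}, {"delta_pos": [11, 0, 0], "rotation": [0, 0, 0], "grip": 1}, {"delta_pos": [4, 0, 0], "rotation": [0, 0, 0], "grip": 1}, {"delta_pos": [3, 0, 0], "rotation": [0, 0, 0], "grip": 1}, {"delta_pos": [2, 0, 0], "rotation": [0, 0, 0], "grip": 1}, {"delta_pos": [1, 0, 0], "rotation": [0, 0, 0], "grip": 1}, {"delta_pos": [1, 0, 0], "rotation": [0, 0, 0], "grip": 1}])

```text
t: 10.45
eef_pos: [0.5213, -0.3104, 0.0764]
tool_rot: [-2.165, 0.123, 2.163]
ft_force: [-3.6, 1.6, 13.3]
width: 0.248
```

The cover rests on the pad with contact felt. I release it, rise, and go above the near dish at (0.460,-0.079).

arm_command(motion=[{"delta_pos": [0, 0, 0], "rotation": [0, 0, 0], "grip": 0}, {"delta_pos": [0, 0, 0], "rotation": [0, 0, 0], "grip": 0}, {"delta_pos": [0, 0, 0], "rotation": [0, 0, 0], "grip": 0}, {"delta_pos": [0, 0, 0], "rotation": [0, 0, 0], "grip": 0}, {"delta_pos": [0, 0, 0], "rotation": [0, 0, 0], "grip": 0}, {"delta_pos": [0, 0, 0], "rotation": [0, 0, 0], "grip": 0}, {"delta_pos": [-30, 0, 0], "rotation": [0, 0, 0], "grip": 0}, {"delta_pos": [-40, 0, 0], "rotation": [0, 0, 0], "grip": 0}, {"delta_pos": [-40, 0, 0], "rotation": [0, 0, 0], "grip": 0}, {"delta_pos": [-40, 0, 0], "rotation": [0, 0, 0], "grip": 0}])

```text
t: 11.45
eef_pos: [0.5208, -0.31, 0.2272]
tool_rot: [-2.163, 0.122, 2.163]
ft_force: [-0.2, -0.7, 0.4]
width: 0.986
```

arm_command(motion=[{"delta_pos": [0, -32, 12], "rotation": [-1, 0, 0], "grip": 0}, {"delta_pos": [0, -32, 12], "rotation": [0, 0, 0], "grip": 0}, {"delta_pos": [0, -32, 12], "rotation": [0, 0, 0], "grip": 0}, {"delta_pos": [0, -32, 12], "rotation": [0, 0, 0], "grip": 0}, {"delta_pos": [0, -32, 12], "rotation": [0, 0, 0], "grip": 0}, {"delta_pos": [0, -32, 12], "rotation": [0, 0, 0], "grip": 0}, {"delta_pos": [0, -31, 15], "rotation": [0, 0, 0], "grip": 0}, {"delta_pos": [0, 0, 0], "rotation": [0, 7, 0], "grip": 0}, {"delta_pos": [0, 0, 0], "rotation": [0, 7, 0], "grip": 0}, {"delta_pos": [0, 0, 0], "rotation": [0, 6, 0], "grip": 0}])

```text
t: 12.45
eef_pos: [0.456, -0.0795, 0.2261]
tool_rot: [-2.532, 0.122, 1.763]
ft_force: [0.6, 0.4, 1.3]
width: 1.001
```

Run:
```python
from h import *
o=log(); print({k:np.round(o[k],3) for k in('t','qpos','eef_pos','ft_force','width')},toolR().round(3).tolist())
c=cam('wrist'); save(c,'w3.png')
print('dishes',blobs(c,'blue',.034,400,25000))
c=cam('top')
print('dishes',blobs(c,'blue',.034,400,2500),blobs(c,'black',.101,150,900),blobs(c,'blue',.003,5000,50000))
```

```text
{'t': np.float64(12.45), 'qpos': array([-0.371,  0.13 ,  2.14 ,  0.184,  0.537,  1.152]), 'eef_pos': array([ 0.456, -0.079,  0.226]), 'ft_force': array([0.617, 0.431, 1.331]), 'width': np.float64(1.001)} [[0.345, -0.095, -0.934], [-0.034, -0.995, 0.089], [-0.938, 0.001, -0.347]]
dishes [(array([462.7, -80.5,  58.9,  58.4,  84.5]), array([325., 232.])), (array([610.7,  71.5,  61.1,  60.8,   1.6]), array([184., 120.])), (array([ 556.3, -221.3,   30.3,  254.3,   80. ]), array([428., 141.]))]
dishes [(array([463.7, -79.6,  59.7,  50.4,  84.3]), array([355., 234.])), (array([607.2,  70.6,  59.6,  57.9,   1.5]), array([273., 167.])), (array([ 557.8, -223. ,   34.6,  261.1,   78.7]), array([417., 187.]))] [(array([ 517.4, -304.2,   28.5,   46.1,   86.6]), array([471., 205.]))] []
```

View pics/w3.png

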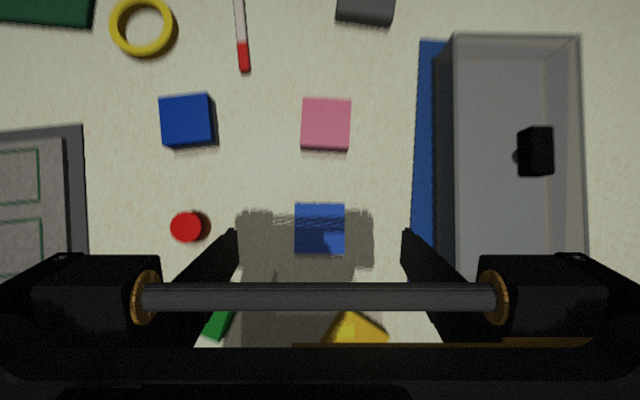

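w3.png shows the dish at (320,228) between the fingers and square to the jaws, the jar well clear at (187,227), and the cover upright on the pad. I descend and grip across the seam.

arm_command(motion=[{"delta_pos": [23, 0, 7.5], "rotation": [0, 0, 0], "grip": 0}, {"delta_pos": [23, 0, 7.5], "rotation": [0, 0, 0], "grip": 0}, {"delta_pos": [23, 0, 7.5], "rotation": [0, 0, 0], "grip": 0}, {"delta_pos": [23, 0, 7.5], "rotation": [0, 0, 0], "grip": 0}, {"delta_pos": [23, 0, 7.5], "rotation": [0, 0, 0], "grip": 0}, {"delta_pos": [23, 0, 7.5], "rotation": [0, 0, 0], "grip": 0}, {"delta_pos": [23, 0, 7.5], "rotation": [0, 0, 0], "grip": 0}, {"delta_pos": [23, 0, 7.5], "rotation": [0, 0, 0], "grip": 0}, {"delta_pos": [16, 0, 5], "rotation": [0, 0, 0], "grip": 0}, {"delta_pos": [8, 0, 2.5], "rotation": [0, 0, 0], "grip": 0}])

```text
t: 13.55
eef_pos: [0.4684, -0.075, 0.0569]
tool_rot: [-2.531, 0.092, 1.745]
ft_force: [-0.3, -0.2, 0.1]
width: 0.997
```

arm_command(motion=[{"delta_pos": [0, 0, 0], "rotation": [0, 0, 0], "grip": 1}, {"delta_pos": [0, 0, 0], "rotation": [0, 0, 0], "grip": 1}, {"delta_pos": [0, 0, 0], "rotation": [0, 0, 0], "grip": 1}, {"delta_pos": [0, 0, 0], "rotation": [0, 0, 0], "grip": 1}, {"delta_pos": [0, 0, 0], "rotation": [0, 0, 0], "grip": 1}, {"delta_pos": [0, 0, 0], "rotation": [0, 0, 0], "grip": 1}, {"delta_pos": [0, 0, 0], "rotation": [0, 0, 0], "grip": 1}, {"delta_pos": [-2.8, 0, -1], "rotation": [0, 0, 0], "grip": 1}, {"delta_pos": [-4.7, 0, -1.7], "rotation": [0, 0, 0], "grip": 1}, {"delta_pos": [-4.7, 0, -1.7], "rotation": [0, 0, 0], "grip": 1}], squeeze=30)

```text
t: 14.55
eef_pos: [0.466, -0.0756, 0.0703]
tool_rot: [-2.529, 0.096, 1.75]
ft_force: [0.6, 0.3, 0.2]
width: 0.216
```

Run:
```python
from h import *
o=log(); print({k:np.round(o[k],3) for k in('t','qpos','eef_pos','ft_force','width')},toolR().round(3).tolist())
c=cam('scene')
print(blobs(c,'blue',.034,200,2500))
save(c,'s1.png',(220,150,400,270),4)
```

```text
{'t': np.float64(14.55), 'qpos': array([-0.367,  0.459,  2.305,  1.275,  0.118,  0.041]), 'eef_pos': array([ 0.466, -0.076,  0.07 ]), 'ft_force': array([0.616, 0.296, 0.196]), 'width': np.float64(0.216)} [[0.352, -0.088, -0.932], [-0.015, -0.996, 0.088], [-0.936, -0.017, -0.352]]
[(array([ 801.1, -150.1,   40.1,   31.3,    6.4]), array([267., 330.])), (array([618. ,  66.6,  69.2,  62.6,   1.5]), array([351., 227.])), (array([ 554.3, -308.5,  188.3,  313.4,   80.6]), array([150., 295.])), (array([470.7, -82.7,  57.9,  72.9,  84.2]), array([261., 196.]))]
```

View pics/s1.png

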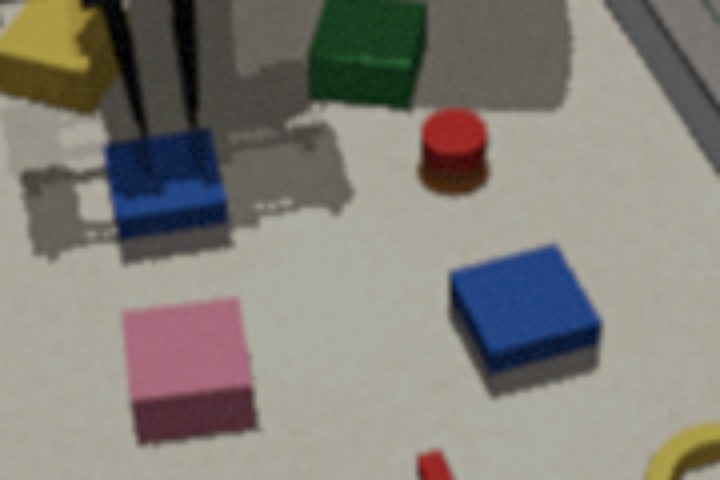

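s1.png shows the fingers closed above the near dish. They never reached it and nothing moved; joint 5 is near its lower limit. Before planning the tilts I fit a kinematic model to the logged poses.

```bash
cat > kin.py <<'E'
from h import *
from scipy.optimize import least_squares
D=[[np.array(v) for v in json.loads(l)] for l in open('log.jsonl')]
def wr(q,s4,s5): return Ro.from_euler('ZYZYZ',[q[0],q[1]+q[2],s4*q[3],s5*q[4],0]) 
def rotm(q,s): return Ro.from_euler('z',q[0])*Ro.from_euler('y',q[1]+q[2])*Ro.from_euler('z',s[0]*q[3])*Ro.from_euler('y',q[4])*Ro.from_euler('z',s[1]*q[5])
def fitC():
    best=None
    for s in [(1,1),(1,-1),(-1,1),(-1,-1)]:
        Cs=Ro.concatenate([rotm(q,s).inv()*Ro.from_rotvec(w) for q,_,w in D]); m=Cs.mean()
        e=max((m.inv()*Cs).magnitude())
        if best is None or e<best[0]: best=(e,s,m)
    return best
E0,S,C=fitC()
def pos(q,k):
    a1,lat,d1,L2,ax,L3,t0,t1=k; z1=Ro.from_euler('z',q[0])
    return z1.apply([a1,lat,d1]+Ro.from_euler('y',q[1]).apply([0,0,L2])+Ro.from_euler('y',q[1]+q[2]).apply([ax,0,L3]))+(rotm(q,S)*C).apply([t0,0,0])+ (rotm(q,S)).apply([0,0,0])+0*t1
fit=least_squares(lambda k:np.concatenate([pos(q,k)-p for q,p,_ in D]+[1e-3*(np.array(k)-[0,.06,.2,.5,0,.5,.25,0])]),[0,.06,.2,.5,0,.5,.25,0])
K=fit.x
def fk(q): return pos(q,K),rotm(q,S)*C
LO=np.array([-3.1,-.84,.05,-1.13,.06,-2.69]);HI=np.array([3.1,2.19,2.79,4.28,2.93,2.69])
def ik(p,R,q0):
    R=Ro.from_matrix(R)
    r=least_squares(lambda q:np.r_[(fk(q)[0]-p)*5,(R.inv()*fk(q)[1]).as_rotvec()],np.clip(q0,LO+1e-3,HI-1e-3),bounds=(LO,HI))
    return r.x,np.sqrt(2*r.cost)
E
python3 - <<'E'
from kin import *
print('rot err',E0,S,C.as_matrix().round(2).tolist()); print(K.round(3)); print([np.round(1000*np.linalg.norm(pos(q,K)-p),1) for q,p,_ in D])
E
```

```text
rot err 1.2085633081569536e-15 (1, 1) [[0.0, -1.0, -0.0], [0.0, 0.0, -1.0], [1.0, 0.0, 0.0]]
[0.    0.066 0.197 0.587 0.043 0.411 0.272 0.   ]
[np.float64(0.0), np.float64(0.0), np.float64(0.0), np.float64(0.0), np.float64(0.0), np.float64(0.0)]
```

```bash
cat >> kin.py <<'E'
def toolmat(psi,b,flip=0):
    # tilt direction azimuth psi(deg), tool points down tilted by b(deg) towards psi; jaw axis horizontal
    d=np.array([np.cos(np.radians(psi)),np.sin(np.radians(psi)),0]); b=np.radians(b)
    x=np.array([0,0,-1.])*np.cos(b)+d*np.sin(b); y=np.cross([0,0,1],d)*(-1 if flip else 1)
    return np.c_[x,y,np.cross(x,y)]
def rng(pt,psi,flip,center,back):
    out=[]
    for sg in(1,-1):
        q=None
        for q1 in [np.arctan2(pt[1],pt[0])-.12]:
            for q6 in (1.57,-1.57,0,2.5,-2.5):
                q0=np.array([q1,.4,1.8,0,.9,q6]); R=toolmat(psi,0,flip)
                qq,e=ik(np.array(center)+back*R[:,0],R,q0)
                if e<2e-3 and (q is None): q=qq
        if q is None: out.append(None); continue
        b=0
        while b<90:
            R=toolmat(psi,sg*(b+5),flip); qn,e=ik(np.array(center)+back*R[:,0],R,q)
            if e>2e-3 or np.abs(qn-q).max()>.6: break
            q=qn;b+=5
        out.append((sg*b,q.round(2).tolist()))
    return out
E
python3 - <<'E'
from kin import *
for nm,ce,yaw in [('B',(.461,-.08,.02),-5.5),('A',(.607,.071,.02),1.5),('P.40',(.40,.305,.035),0),('P.55',(.55,.305,.035),0)]:
    for psi in (0,90):
        for fl in (0,1):
            print(nm,psi,fl,[r and (r[0],r[1][3:]) for r in rng(ce,yaw+psi,fl,ce,.011)])
E
```

```text
B 0 0 [(10, [0.28, 0.15, -2.08]), (-90, [-0.16, 2.1, -1.65])]
B 0 1 [(10, [0.28, 0.15, 1.06]), (-90, [-0.16, 2.1, 1.49])]
B 90 0 [None, None]
B 90 1 [(90, [0.89, 1.65, -1.47]), (-40, [-1.12, 0.79, 1.15])]
A 0 0 [(20, [0.06, 0.12, -1.65]), (-90, [-0.02, 2.46, -1.59])]
A 0 1 [(20, [0.06, 0.12, 1.49]), (-90, [-0.02, 2.46, 1.56])]
A 90 0 [None, None]
A 90 1 [(90, [1.16, 1.71, -1.26]), (-75, [-1.12, 1.51, 1.11])]
P.40 0 0 [(15, [-0.7, 0.23, -0.31]), (-90, [0.39, 2.08, -1.37])]
P.40 0 1 [(10, [-0.32, 0.3, 2.44]), (-90, [0.39, 2.08, 1.77])]
P.40 90 0 [(0, [-0.0, 0.5, -2.62]), (-90, [-0.77, 1.92, -1.89])]
P.40 90 1 [(90, [1.52, 1.56, -1.82]), (-90, [-0.77, 1.92, 1.25])]
P.55 0 0 [(25, [-1.06, 0.23, -0.08]), (-90, [0.43, 2.41, -1.24])]
P.55 0 1 [(20, [-0.58, 0.28, 2.57]), (-90, [0.43, 2.41, 1.9])]
P.55 90 0 [None, None]
P.55 90 1 [(90, [1.53, 1.58, -1.42]), (-90, [-0.98, 2.0, 1.01])]
```

The model fits to 0.0 mm, and it shows that tilting in the Y–Z plane with the jaws along X has ample range. Plan for each dish:
1. Grasp at a −20° tilt and roll to +70°, so the dish stands on its side on the platform.
2. Regrasp at −35° and roll to +55°, so it lands lid-down.

First I raise and open.

arm_command(motion=[{"delta_pos": [-28, 0, -11], "rotation": [0, 0, 0], "grip": 0}, {"delta_pos": [-28, 0, -11], "rotation": [0, 0, 0], "grip": 0}, {"delta_pos": [-28, 0, -11], "rotation": [0, 0, 0], "grip": 0}, {"delta_pos": [-28, 0, -11], "rotation": [0, 0, 0], "grip": 0}, {"delta_pos": [-28, 0, -11], "rotation": [0, 0, 0], "grip": 0}, {"delta_pos": [0, 0, 0], "rotation": [0, -7, 0], "grip": 0}, {"delta_pos": [0, 0, 0], "rotation": [0, -7, 0], "grip": 0}, {"delta_pos": [0, 0, 0], "rotation": [0, -7, 0], "grip": 0}, {"delta_pos": [0, 0, 0], "rotation": [0, 0, 0], "grip": 0}, {"delta_pos": [0, 0, 0], "rotation": [0, 0, 0], "grip": 0}])

```text
t: 15.6
eef_pos: [0.4705, -0.074, 0.1797]
tool_rot: [-2.174, 0.047, 2.154]
ft_force: [-0.4, -0.2, 0.3]
width: 0.955
```

```bash
cat > plan.py <<'E'
from kin import *
def goal(C,psi,b,d,flip=1):
    R=toolmat(psi,b,flip); return np.array(C)+d*1e-3*R[:,0],R
def plan(p0,R0,p1,R1,q0,order='rt'):
    """rotation then translation; prints amounts in tool axes and checks joints on the way"""
    rv=(Ro.from_matrix(R0).inv()*Ro.from_matrix(R1)).as_rotvec()
    seq=[]
    def rot(p,q):
        n=int(np.ceil(np.degrees(np.linalg.norm(rv))/8)) or 1
        print('rot total',np.degrees(rv).round(1),'rows',n,'each',(np.degrees(rv)/n).round(2)); qs=[q]
        for i in range(1,n+1):
            qq,e=ik(p,R0@Ro.from_rotvec(rv*i/n).as_matrix(),qs[-1]); qs.append(qq)
            if e>2e-3: print('  IK err',i,round(e,4),qq.round(2))
        dq=np.abs(np.diff(qs,axis=0)).max(0); print('  q end',qs[-1].round(2),'max dq/row',dq.round(2)); return qs[-1]
    def tr(R,q):
        t=R.T@(p1-p0)*1e3; n=int(np.ceil(np.linalg.norm(t)/40)) or 1
        print('move total',t.round(1),'rows',n,'each',(t/n).round(1)); qs=[q]
        for i in range(1,n+1):
            qq,e=ik(p0+(p1-p0)*i/n,R,qs[-1]); qs.append(qq)
            if e>2e-3: print('  IK err',i,round(e,4),qq.round(2))
        dq=np.abs(np.diff(qs,axis=0)).max(0); print('  q end',qs[-1].round(2),'max dq/row',dq.round(2)); return qs[-1]
    q=q0
    for s in order: q=rot(p0 if order[0]=='r' else p1,q) if s=='r' else tr(R1 if order[0]=='r' else R0,q)
    return q
def now():
    o=log(); print('t',round(o['t'],2),'tcp',o['eef_pos'].round(4),'w',round(o['width'],3),'F',o['ft_force'].round(1),'q',o['qpos'].round(2))
    return o['eef_pos'],toolR(),o['qpos']
E
python3 - <<'E'
from plan import *
p,R,q=now(); print(R.round(3).tolist())
c=cam('top'); print(blobs(c,'blue',.034,400,2500))
p1,R1=goal((.461,-.080,.10),84.5,-20,11); q=plan(p,R,p1,R1,q)
p2,R2=goal((.461,-.080,.017),84.5,-20,11); q=plan(p1,R1,p2,R2,q)
E
```

```text
t 15.6 tcp [ 0.4705 -0.074   0.1797] w 0.955 F [-0.4 -0.2  0.3] q [-0.32  0.33  1.96  0.05  0.86  1.3 ]
[[0.011, -0.079, -0.997], [0.035, -0.996, 0.079], [-0.999, -0.035, -0.008]]
[(array([607.3,  70.7,  59.6,  57.8,   1.4]), array([273., 167.])), (array([ 615.2, -230.1,   31.2,  145.4,   76.5]), array([420., 160.]))]
rot total [-87.9 -17.7  16.8] rows 12 each [-7.32 -1.48  1.4 ]
  q end [-0.1   0.36  1.97 -0.46  0.87  0.31] max dq/row [0.02 0.01 0.01 0.04 0.02 0.08]
move total [ 88.2  -8.9 -20.7] rows 3 each [29.4 -3.  -6.9]
  q end [-0.12  0.49  2.07 -0.6   0.65  0.47] max dq/row [0.01 0.05 0.04 0.06 0.07 0.06]
rot total [0. 0. 0.] rows 1 each [0. 0. 0.]
  q end [-0.12  0.49  2.07 -0.6   0.65  0.47] max dq/row [0. 0. 0. 0. 0. 0.]
move total [ 78.    0.  -28.4] rows 3 each [26.   0.  -9.5]
  q end [-0.12  0.66  2.12 -0.81  0.49  0.72] max dq/row [0.   0.06 0.02 0.08 0.06 0.1 ]
```

arm_command(motion=[{"delta_pos": [0, 0, 0], "rotation": [-7.32, -1.48, 1.4], "grip": 0}, {"delta_pos": [0, 0, 0], "rotation": [-7.32, -1.48, 1.4], "grip": 0}, {"delta_pos": [0, 0, 0], "rotation": [-7.32, -1.48, 1.4], "grip": 0}, {"delta_pos": [0, 0, 0], "rotation": [-7.32, -1.48, 1.4], "grip": 0}, {"delta_pos": [0, 0, 0], "rotation": [-7.32, -1.48, 1.4], "grip": 0}, {"delta_pos": [0, 0, 0], "rotation": [-7.32, -1.48, 1.4], "grip": 0}, {"delta_pos": [0, 0, 0], "rotation": [-7.32, -1.48, 1.4], "grip": 0}, {"delta_pos": [0, 0, 0], "rotation": [-7.32, -1.48, 1.4], "grip": 0}, {"delta_pos": [0, 0, 0], "rotation": [-7.32, -1.48, 1.4], "grip": 0}, {"delta_pos": [0, 0, 0], "rotation": [-7.32, -1.48, 1.4], "grip": 0}])

```text
t: 16.65
eef_pos: [0.4697, -0.0741, 0.1801]
tool_rot: [1.215, 0.811, -1.6]
ft_force: [0.8, 0.0, -0.2]
width: 1.004
```

arm_command(motion=[{"delta_pos": [0, 0, 0], "rotation": [-7.32, -1.48, 1.4], "grip": 0}, {"delta_pos": [0, 0, 0], "rotation": [-7.32, -1.48, 1.4], "grip": 0}, {"delta_pos": [22, -2.2, -5.2], "rotation": [0, 0, 0], "grip": 0}, {"delta_pos": [22, -2.2, -5.2], "rotation": [0, 0, 0], "grip": 0}, {"delta_pos": [22, -2.2, -5.2], "rotation": [0, 0, 0], "grip": 0}, {"delta_pos": [22, -2.2, -5.2], "rotation": [0, 0, 0], "grip": 0}, {"delta_pos": [0, 0, 0], "rotation": [0, 0, 0], "grip": 0}, {"delta_pos": [0, 0, 0], "rotation": [0, 0, 0], "grip": 0}, {"delta_pos": [0, 0, 0], "rotation": [0, 0, 0], "grip": 0}, {"delta_pos": [0, 0, 0], "rotation": [0, 0, 0], "grip": 0}])

```text
t: 17.65
eef_pos: [0.461, -0.0843, 0.0916]
tool_rot: [1.004, 0.91, -1.437]
ft_force: [-0.2, 1.1, 0.7]
width: 0.999
```

Run:
```python
from plan import *
p,R,q=now(); print(R.round(3).tolist())
c=cam('wrist'); print('wrist',blobs(c,'blue',.034,400,90000))
c=cam('scene'); print('scene',blobs(c,'blue',.034,200,2500))
p2,R2=goal((.461,-.080,.017),84.5,-20,11); q=plan(p,R,p2,R2,q)
```

```text
t 17.65 tcp [ 0.461  -0.0843  0.0916] w 0.999 F [-0.2  1.1  0.7] q [-0.12  0.49  2.07 -0.6   0.66  0.47]
[[-0.034, 0.995, -0.092], [-0.342, -0.098, -0.934], [-0.939, -0.0, 0.344]]
wrist [(array([ 460.2, -174.5,   26.9,  148.3,   83.7]), array([345., 271.])), (array([461.8, -76.5,  67.2,  59.7,  84.4]), array([321., 168.]))]
scene [(array([ 800.8, -150.2,   39.4,   31.4,    5.2]), array([268., 331.])), (array([617.9,  66.7,  69.4,  62.4,   1.3]), array([350., 226.])), (array([ 554.4, -308.5,  188.3,  313.4,   80.6]), array([145., 292.])), (array([471.2, -82.6,  57.4,  72. ,  83.9]), array([261., 194.]))]
rot total [-0.1  0.1  0. ] rows 1 each [-0.1   0.12  0.04]
  q end [-0.12  0.49  2.07 -0.59  0.66  0.46] max dq/row [0. 0. 0. 0. 0. 0.]
move total [ 79.6  -0.4 -29.5] rows 3 each [26.5 -0.1 -9.8]
  q end [-0.12  0.66  2.12 -0.81  0.49  0.72] max dq/row [0.   0.06 0.02 0.08 0.06 0.1 ]
```

arm_command(motion=[{"delta_pos": [18, 0, -6.6], "rotation": [0, 0, 0], "grip": 0}, {"delta_pos": [18, 0, -6.6], "rotation": [0, 0, 0], "grip": 0}, {"delta_pos": [18, 0, -6.6], "rotation": [0, 0, 0], "grip": 0}, {"delta_pos": [15, 0, -5.6], "rotation": [0, 0, 0], "grip": 0}, {"delta_pos": [10, 0, -3.7], "rotation": [0, 0, 0], "grip": 0}, {"delta_pos": [0, 0, 0], "rotation": [0, 0, 0], "grip": 0}, {"delta_pos": [0, 0, 0], "rotation": [0, 0, 0], "grip": 1}, {"delta_pos": [0, 0, 0], "rotation": [0, 0, 0], "grip": 1}, {"delta_pos": [0, 0, 0], "rotation": [0, 0, 0], "grip": 1}, {"delta_pos": [0, 0, 0], "rotation": [0, 0, 0], "grip": 1}])

```text
t: 18.75
eef_pos: [0.4607, -0.0843, 0.0069]
tool_rot: [1.003, 0.911, -1.438]
ft_force: [-0.0, 0.8, -0.6]
width: 0.721
```

Run:
```python
from plan import *
p,R,q=now()
d=R[:,0]; print('axis',R.round(3).tolist())
# lift by 0.2 vertically
p1=p+[0,0,.18]; q1=plan(p,R,p1,R,q)
# go to over platform, yaw to 90, tilt 70
p2,R2=goal((.54,.305,.16),90,70,11); q2=plan(p1,R,p2,R2,q1); q2=plan(p1,R,p2,R2,q1,'tr')
p3,R3=goal((.54,.305,.042),90,70,11); plan(p2,R2,p3,R3,q2)
```

```text
t 18.75 tcp [ 0.4607 -0.0843  0.0069] w 0.721 F [-0.   0.8 -0.6] q [-0.12  0.66  2.12 -0.81  0.5   0.72]
axis [[-0.035, 0.995, -0.091], [-0.343, -0.098, -0.934], [-0.939, -0.001, 0.344]]
rot total [0. 0. 0.] rows 1 each [0. 0. 0.]
  q end [-0.12  0.66  2.12 -0.81  0.5   0.72] max dq/row [0. 0. 0. 0. 0. 0.]
move total [-169.    -0.2   62. ] rows 5 each [-33.8  -0.   12.4]
  q end [-0.12  0.33  1.98 -0.46  0.88  0.28] max dq/row [0.   0.07 0.04 0.1  0.08 0.12]
rot total [-5.7 90.1 -2.6] rows 12 each [-0.47  7.5  -0.21]
  q end [-0.75  0.7   1.86  0.76  1.64 -1.15] max dq/row [0.07 0.06 0.01 0.17 0.09 0.2 ]
move total [ 386.    79.3 -107.9] rows 11 each [35.1  7.2 -9.8]
  q end [-0.01  0.73  1.94  1.4   1.27 -1.07] max dq/row [0.07 0.01 0.04 0.06 0.04 0.02]
move total [-110.9   39.9 -391.2] rows 11 each [-10.1   3.6 -35.6]
  q end [ 0.54  0.65  1.48 -0.29  1.25  0.77] max dq/row [0.08 0.04 0.07 0.02 0.04 0.07]
rot total [-5.7 90.1 -2.6] rows 12 each [-0.47  7.5  -0.21]
  q end [-0.01  0.73  1.94  1.4   1.27 -1.07] max dq/row [0.05 0.06 0.05 0.19 0.11 0.21]
rot total [0. 0. 0.] rows 1 each [0. 0. 0.]
  q end [-0.01  0.73  1.94  1.4   1.27 -1.07] max dq/row [0. 0. 0. 0. 0. 0.]
move total [ 40.4   0.  110.9] rows 3 each [13.5  0.  37. ]
  q end [-0.01  0.95  1.94  1.47  1.24 -1.3 ] max dq/row [0.   0.07 0.01 0.02 0.01 0.08]
```

arm_command(motion=[{"delta_pos": [0, 0, 0], "rotation": [0, 0, 0], "grip": 1}, {"delta_pos": [0, 0, 0], "rotation": [0, 0, 0], "grip": 1}, {"delta_pos": [0, 0, 0], "rotation": [0, 0, 0], "grip": 1}, {"delta_pos": [-3, 0, 1.1], "rotation": [0, 0, 0], "grip": 1}, {"delta_pos": [-8, 0, 3], "rotation": [0, 0, 0], "grip": 1}, {"delta_pos": [-18, 0, 6.6], "rotation": [0, 0, 0], "grip": 1}, {"delta_pos": [-30, 0, 11], "rotation": [0, 0, 0], "grip": 1}, {"delta_pos": [-30, 0, 11], "rotation": [0, 0, 0], "grip": 1}, {"delta_pos": [-30, 0, 11], "rotation": [0, 0, 0], "grip": 1}, {"delta_pos": [-20, 0, 7.3], "rotation": [0, 0, 0], "grip": 1}])

```text
t: 19.75
eef_pos: [0.4608, -0.0841, 0.1565]
tool_rot: [1.004, 0.911, -1.437]
ft_force: [-0.4, -1.1, -0.5]
width: 0.627
```

Run:
```python
from plan import *
p,R,q=now()
c=cam('scene'); save(c,'s2.png',(200,80,440,260),3)
p2,R2=goal((.54,.305,.16),90,70,11); plan(p,R,p2,R2,q,'tr')
```

```text
t 19.75 tcp [ 0.4608 -0.0841  0.1565] w 0.627 F [-0.4 -1.1 -0.5] q [-0.12  0.38  2.01 -0.5   0.81  0.33]
move total [-139.1   39.8 -380.7] rows 11 each [-12.6   3.6 -34.6]
  q end [ 0.54  0.65  1.48 -0.29  1.25  0.77] max dq/row [0.08 0.04 0.07 0.02 0.05 0.06]
rot total [-5.7 90.  -2.6] rows 12 each [-0.47  7.5  -0.22]
  q end [-0.01  0.73  1.94  1.4   1.27 -1.07] max dq/row [0.05 0.06 0.05 0.19 0.11 0.21]
```

View pics/s2.png

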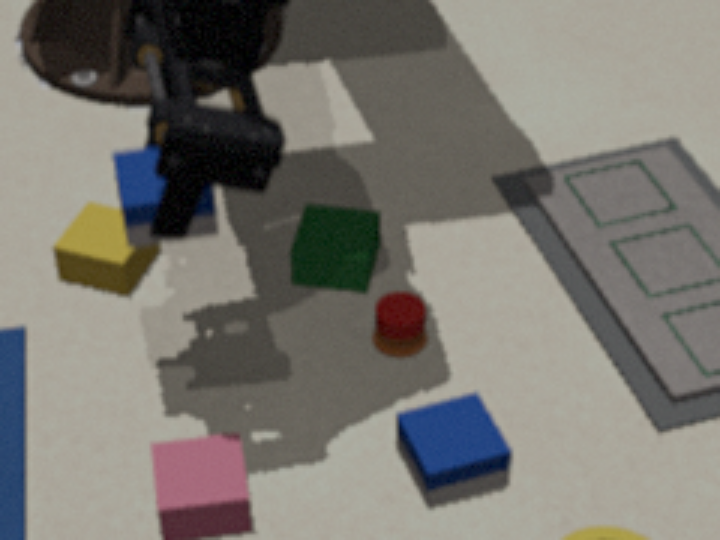

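s2.png shows the dish lifted and still closed at (165,190). I carry it to the platform and roll it to stand on its side.

arm_command(motion=[{"delta_pos": [-13.9, 4, -38.1], "rotation": [0, 0, 0], "grip": 1}, {"delta_pos": [-13.9, 4, -38.1], "rotation": [0, 0, 0], "grip": 1}, {"delta_pos": [-13.9, 4, -38.1], "rotation": [0, 0, 0], "grip": 1}, {"delta_pos": [-13.9, 4, -38.1], "rotation": [0, 0, 0], "grip": 1}, {"delta_pos": [-13.9, 4, -38.1], "rotation": [0, 0, 0], "grip": 1}, {"delta_pos": [-13.9, 4, -38.1], "rotation": [0, 0, 0], "grip": 1}, {"delta_pos": [-13.9, 4, -38.1], "rotation": [0, 0, 0], "grip": 1}, {"delta_pos": [-13.9, 4, -38.1], "rotation": [0, 0, 0], "grip": 1}, {"delta_pos": [-13.9, 4, -38.1], "rotation": [0, 0, 0], "grip": 1}, {"delta_pos": [-13.9, 4, -38.1], "rotation": [0, 0, 0], "grip": 1}])

```text
t: 20.8
eef_pos: [0.54, 0.317, 0.1529]
tool_rot: [1.002, 0.912, -1.439]
ft_force: [1.1, -0.3, -0.3]
width: 0.625
```

arm_command(motion=[{"delta_pos": [0, 0, 0], "rotation": [-0.41, 6.43, -0.19], "grip": 1}, {"delta_pos": [0, 0, 0], "rotation": [-0.41, 6.43, -0.19], "grip": 1}, {"delta_pos": [0, 0, 0], "rotation": [-0.41, 6.43, -0.19], "grip": 1}, {"delta_pos": [0, 0, 0], "rotation": [-0.41, 6.43, -0.19], "grip": 1}, {"delta_pos": [0, 0, 0], "rotation": [-0.41, 6.43, -0.19], "grip": 1}, {"delta_pos": [0, 0, 0], "rotation": [-0.41, 6.43, -0.19], "grip": 1}, {"delta_pos": [0, 0, 0], "rotation": [-0.41, 6.43, -0.19], "grip": 1}, {"delta_pos": [0, 0, 0], "rotation": [-0.41, 6.43, -0.19], "grip": 1}, {"delta_pos": [0, 0, 0], "rotation": [-0.41, 6.43, -0.19], "grip": 1}, {"delta_pos": [0, 0, 0], "rotation": [-0.41, 6.43, -0.19], "grip": 1}])

```text
t: 21.8
eef_pos: [0.5404, 0.315, 0.1536]
tool_rot: [1.779, 1.746, -0.764]
ft_force: [0.3, 1.3, -1.9]
width: 0.629
```

arm_command(motion=[{"delta_pos": [0, 0, 0], "rotation": [-0.41, 6.43, -0.19], "grip": 1}, {"delta_pos": [0, 0, 0], "rotation": [-0.41, 6.43, -0.19], "grip": 1}, {"delta_pos": [0, 0, 0], "rotation": [-0.41, 6.43, -0.19], "grip": 1}, {"delta_pos": [0, 0, 0], "rotation": [-0.41, 6.43, -0.19], "grip": 1}, {"delta_pos": [0, 0, 0], "rotation": [0, 0, 0], "grip": 1}, {"delta_pos": [0, 0, 0], "rotation": [0, 0, 0], "grip": 1}, {"delta_pos": [0, 0, 0], "rotation": [0, 0, 0], "grip": 1}, {"delta_pos": [0, 0, 0], "rotation": [0, 0, 0], "grip": 1}, {"delta_pos": [0, 0, 0], "rotation": [0, 0, 0], "grip": 1}, {"delta_pos": [0, 0, 0], "rotation": [0, 0, 0], "grip": 1}])

```text
t: 22.8
eef_pos: [0.5402, 0.3156, 0.1542]
tool_rot: [2.029, 2.033, -0.36]
ft_force: [0.5, -0.7, -0.3]
width: 0.628
```

Run:
```python
from plan import *
p,R,q=now(); print(R.round(3).tolist())
c=cam('top'); save(c,'t3.png',(60,120,320,330),2.6)
p3,R3=goal((.54,.305,.042),90,70,11); plan(p,R,p3,R3,q)
```

```text
t 22.8 tcp [0.5402 0.3156 0.1542] w 0.628 F [ 0.5 -0.7 -0.3] q [-0.01  0.73  1.94  1.4   1.27 -1.07]
[[-0.002, 1.0, -0.0], [0.939, 0.002, -0.343], [-0.343, -0.001, -0.939]]
rot total [-0.   0.1  0.1] rows 1 each [-0.02  0.06  0.12]
  q end [-0.01  0.73  1.94  1.4   1.27 -1.08] max dq/row [0. 0. 0. 0. 0. 0.]
move total [ 39.4  -0.2 109.1] rows 3 each [13.1 -0.1 36.4]
  q end [-0.01  0.95  1.94  1.47  1.24 -1.3 ] max dq/row [0.   0.07 0.01 0.02 0.01 0.08]
```

View pics/t3.png

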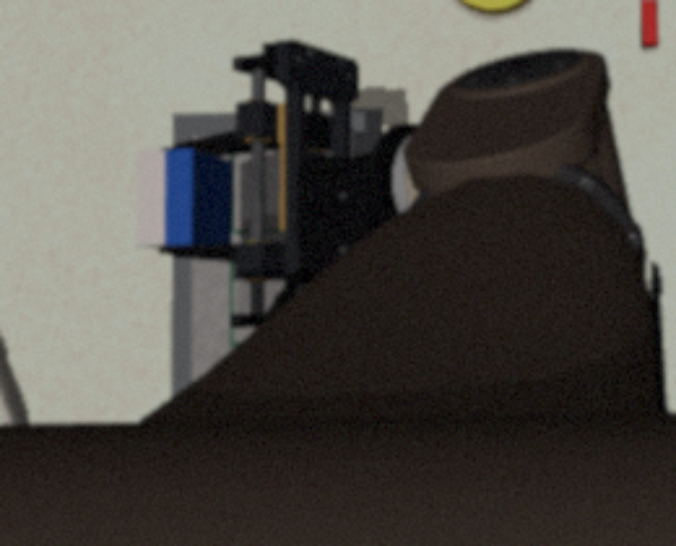

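t3.png shows the dish held on its side above the platform at crop (185,197), lid towards −y, both halves together. I lower it gently.

arm_command(motion=[{"delta_pos": [8, 0, 22], "rotation": [0, 0, 0], "grip": 1}, {"delta_pos": [8, 0, 22], "rotation": [0, 0, 0], "grip": 1}, {"delta_pos": [8, 0, 22], "rotation": [0, 0, 0], "grip": 1}, {"delta_pos": [7, 0, 19.6], "rotation": [0, 0, 0], "grip": 1}, {"delta_pos": [4, 0, 11], "rotation": [0, 0, 0], "grip": 1}, {"delta_pos": [2, 0, 5.5], "rotation": [0, 0, 0], "grip": 1}, {"delta_pos": [1, 0, 2.8], "rotation": [0, 0, 0], "grip": 1}, {"delta_pos": [0.7, 0, 1.9], "rotation": [0, 0, 0], "grip": 1}, {"delta_pos": [0, 0, 0], "rotation": [0, 0, 0], "grip": 1}, {"delta_pos": [0, 0, 0], "rotation": [0, 0, 0], "grip": 1}])

```text
t: 23.85
eef_pos: [0.5402, 0.3152, 0.0407]
tool_rot: [2.03, 2.033, -0.36]
ft_force: [-0.4, 0.3, -0.6]
width: 0.627
```

arm_command(motion=[{"delta_pos": [0.3, 0, 0.9], "rotation": [0, 0, 0], "grip": 1}, {"delta_pos": [0.3, 0, 0.9], "rotation": [0, 0, 0], "grip": 1}, {"delta_pos": [0.3, 0, 0.9], "rotation": [0, 0, 0], "grip": 1}, {"delta_pos": [0, 0, 0], "rotation": [0, 0, 0], "grip": 1}, {"delta_pos": [0, 0, 0], "rotation": [0, 0, 0], "grip": 1}, {"delta_pos": [0, 0, 0], "rotation": [0, 0, 0], "grip": 1}, {"delta_pos": [0, 0, 0], "rotation": [0, 0, 0], "grip": 1}, {"delta_pos": [0, 0, 0], "rotation": [0, 0, 0], "grip": 1}, {"delta_pos": [0, 0, 0], "rotation": [0, 0, 0], "grip": 1}, {"delta_pos": [0, 0, 0], "rotation": [0, 0, 0], "grip": 1}])

```text
t: 24.85
eef_pos: [0.5401, 0.3151, 0.0379]
tool_rot: [2.031, 2.034, -0.359]
ft_force: [-2.1, -1.9, 5.4]
width: 0.626
```

arm_command(motion=[{"delta_pos": [0, 0, 0], "rotation": [0, 0, 0], "grip": 0.1}, {"delta_pos": [0, 0, 0], "rotation": [0, 0, 0], "grip": 0.1}, {"delta_pos": [0, 0, 0], "rotation": [0, 0, 0], "grip": 0.1}, {"delta_pos": [0, 0, 0], "rotation": [0, 0, 0], "grip": 0.1}, {"delta_pos": [-15, 0, 0], "rotation": [0, 0, 0], "grip": 0}, {"delta_pos": [-25, 0, 0], "rotation": [0, 0, 0], "grip": 0}, {"delta_pos": [-25, 0, 0], "rotation": [0, 0, 0], "grip": 0}, {"delta_pos": [-10, 0, -28], "rotation": [0, 0, 0], "grip": 0}, {"delta_pos": [-10, 0, -28], "rotation": [0, 0, 0], "grip": 0}, {"delta_pos": [-10, 0, -28], "rotation": [0, 0, 0], "grip": 0}])

```text
t: 25.85
eef_pos: [0.5403, 0.2534, 0.1499]
tool_rot: [2.031, 2.033, -0.362]
ft_force: [0.3, -0.5, 0.1]
width: 1.001
```

arm_command(motion=[{"delta_pos": [-10, 0, -28], "rotation": [0, 0, 0], "grip": 0}, {"delta_pos": [-10, 0, -28], "rotation": [0, 0, 0], "grip": 0}, {"delta_pos": [0, 0, 0], "rotation": [0, -6.5, 0], "grip": 0}, {"delta_pos": [0, 0, 0], "rotation": [0, -6.5, 0], "grip": 0}, {"delta_pos": [0, 0, 0], "rotation": [0, -6.5, 0], "grip": 0}, {"delta_pos": [0, 0, 0], "rotation": [0, -6.5, 0], "grip": 0}, {"delta_pos": [0, 0, 0], "rotation": [0, -6.5, 0], "grip": 0}, {"delta_pos": [0, 0, 0], "rotation": [0, -6.5, 0], "grip": 0}, {"delta_pos": [0, 0, 0], "rotation": [0, -6.5, 0], "grip": 0}, {"delta_pos": [0, 0, 0], "rotation": [0, -6.5, 0], "grip": 0}])

```text
t: 26.85
eef_pos: [0.5408, 0.2536, 0.2091]
tool_rot: [1.433, 1.432, -1.047]
ft_force: [-0.9, -0.3, -1.0]
width: 0.999
```

Run:
```python
from plan import *
p,R,q=now(); print(R.round(3).tolist())
p1,R1=goal((.54,.305,.15),90,-35,11); q1=plan(p,R,p1,R1,q)
p2,R2=goal((.54,.305,.042),90,-35,11); q1=plan(p1,R1,p2,R2,q1)
c=cam('scene'); save(c,'s3.png',(280,90,500,255),3)
```

```text
t 26.85 tcp [0.5408 0.2536 0.2091] w 0.999 F [-0.9 -0.3 -1. ] q [ 0.19  0.43  1.73  0.37  0.96 -0.02]
[[0.0, 1.0, -0.0], [0.303, -0.0, -0.953], [-0.953, 0.0, -0.303]]
rot total [ -0.  -52.7  -0. ] rows 7 each [-0.   -7.52 -0.  ]
  q end [ 0.55  0.62  1.47 -0.52  1.42  0.73] max dq/row [0.06 0.04 0.04 0.17 0.09 0.16]
move total [ 29.9  -0.8 -76. ] rows 3 each [ 10.   -0.3 -25.3]
  q end [ 0.61  0.73  1.45 -0.5   1.37  0.81] max dq/row [0.02 0.04 0.01 0.01 0.02 0.03]
rot total [0. 0. 0.] rows 1 each [0. 0. 0.]
  q end [ 0.61  0.73  1.45 -0.5   1.37  0.81] max dq/row [0. 0. 0. 0. 0. 0.]
move total [ 88.5   0.  -61.9] rows 3 each [ 29.5   0.  -20.6]
  q end [ 0.61  0.86  1.5  -0.53  1.21  0.91] max dq/row [0.   0.05 0.02 0.01 0.06 0.03]
```

View pics/s3.png

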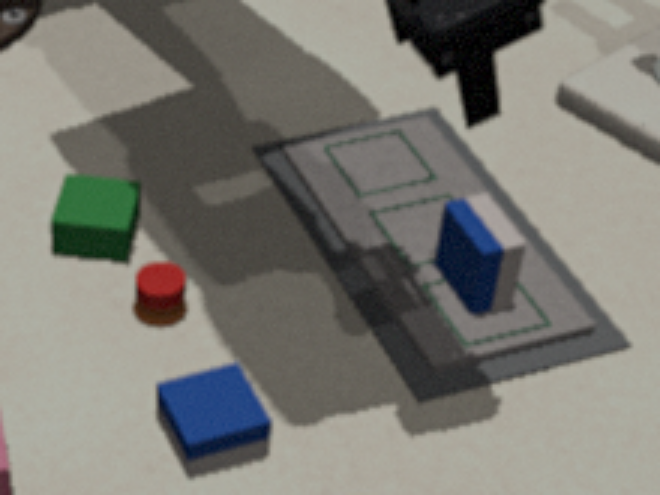

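s3.png shows the dish standing closed on its side on the platform at (480,255), lid towards −y, with the jar and far dish untouched. I regrasp it from the +y side.

arm_command(motion=[{"delta_pos": [0, 0, 0], "rotation": [0, -7.53, 0], "grip": 0}, {"delta_pos": [0, 0, 0], "rotation": [0, -7.53, 0], "grip": 0}, {"delta_pos": [0, 0, 0], "rotation": [0, -7.53, 0], "grip": 0}, {"delta_pos": [0, 0, 0], "rotation": [0, -7.53, 0], "grip": 0}, {"delta_pos": [0, 0, 0], "rotation": [0, -7.53, 0], "grip": 0}, {"delta_pos": [0, 0, 0], "rotation": [0, -7.53, 0], "grip": 0}, {"delta_pos": [0, 0, 0], "rotation": [0, -7.53, 0], "grip": 0}, {"delta_pos": [10, -0.3, -25.3], "rotation": [0, 0, 0], "grip": 0}, {"delta_pos": [10, -0.3, -25.3], "rotation": [0, 0, 0], "grip": 0}, {"delta_pos": [10, -0.2, -25.3], "rotation": [0, 0, 0], "grip": 0}])

```text
t: 27.9
eef_pos: [0.5393, 0.2996, 0.1393]
tool_rot: [0.749, 0.755, -1.438]
ft_force: [0.3, 0.1, 0.0]
width: 1.003
```

Run:
```python
from plan import *
p,R,q=now(); print(R.round(3).tolist())
c=cam('wrist'); save(c,'w4.png',None,1)
print(blobs(c,'blue',.042,400,90000)[:3])
print('proj corners',[proj(c,(.54+a,.305+b,.072)).round().tolist() for a in(-.03,.03) for b in(-.017,0,.017)])
p2,R2=goal((.54,.305,.042),90,-35,11); q1=plan(p,R,p2,R2,q)
```

```text
t 27.9 tcp [0.5393 0.2996 0.1393] w 1.003 F [0.3 0.1 0. ] q [ 0.61  0.73  1.45 -0.5   1.37  0.81]
[[-0.003, 1.0, 0.002], [-0.57, 0.0, -0.822], [-0.822, -0.004, 0.57]]
[(array([ 450.1, -122.3,  226. ,  115.7,   29.3]), array([288., 319.])), (array([6.057e+02, 9.580e+01, 5.740e+01, 5.610e+01, 5.000e-01]), array([374., 260.])), (array([5.397e+02, 2.698e+02, 7.000e+01, 1.080e+01, 2.000e-01]), array([326., 166.]))]
proj corners [[281.0, 175.0], [279.0, 159.0], [276.0, 140.0], [361.0, 175.0], [363.0, 159.0], [366.0, 140.0]]
rot total [ 0.1 -0.3  0.2] rows 1 each [ 0.14 -0.26  0.18]
  q end [ 0.61  0.73  1.45 -0.5   1.37  0.82] max dq/row [0.   0.   0.   0.   0.   0.01]
move total [ 87.6   0.7 -60.2] rows 3 each [ 29.2   0.2 -20.1]
  q end [ 0.61  0.86  1.5  -0.53  1.21  0.91] max dq/row [0.   0.05 0.02 0.01 0.06 0.03]
```

View pics/w4.png

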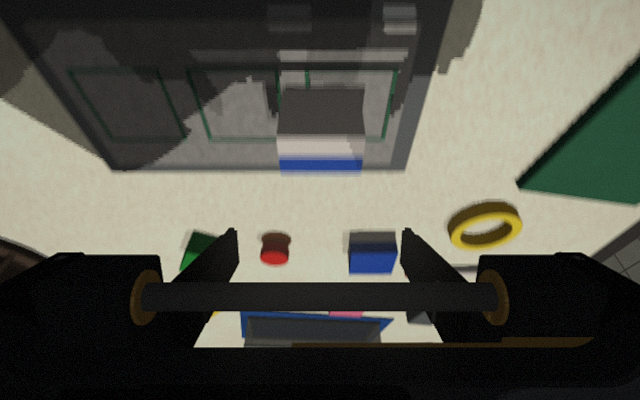

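w4.png shows the standing dish's top face at (320,155), white base above and blue lid below. It matches the predicted corners, so I descend and grip.

arm_command(motion=[{"delta_pos": [18, 0.1, -12.4], "rotation": [0, 0, 0], "grip": 0}, {"delta_pos": [18, 0.2, -12.4], "rotation": [0, 0, 0], "grip": 0}, {"delta_pos": [18, 0.2, -12.4], "rotation": [0, 0, 0], "grip": 0}, {"delta_pos": [18, 0.2, -12.4], "rotation": [0, 0, 0], "grip": 0}, {"delta_pos": [15.6, 0, -10.6], "rotation": [0, 0, 0], "grip": 0}, {"delta_pos": [0, 0, 0], "rotation": [0, 0, 0], "grip": 0}, {"delta_pos": [0, 0, 0], "rotation": [0, 0, 0], "grip": 1}, {"delta_pos": [0, 0, 0], "rotation": [0, 0, 0], "grip": 1}, {"delta_pos": [0, 0, 0], "rotation": [0, 0, 0], "grip": 1}, {"delta_pos": [0, 0, 0], "rotation": [0, 0, 0], "grip": 1}])

```text
t: 28.95
eef_pos: [0.5402, 0.3, 0.0348]
tool_rot: [0.751, 0.754, -1.436]
ft_force: [0.4, 0.0, 0.0]
width: 0.72
```

arm_command(motion=[{"delta_pos": [0, 0, 0], "rotation": [0, 0, 0], "grip": 1}, {"delta_pos": [0, 0, 0], "rotation": [0, 0, 0], "grip": 1}, {"delta_pos": [0, 0, 0], "rotation": [0, 0, 0], "grip": 1}, {"delta_pos": [0, 0, 0], "rotation": [0, 0, 0], "grip": 1}, {"delta_pos": [-4, 0, 2.8], "rotation": [0, 0, 0], "grip": 1}, {"delta_pos": [-12, 0, 8.4], "rotation": [0, 0, 0], "grip": 1}, {"delta_pos": [-20, 0, 14], "rotation": [0, 0, 0], "grip": 1}, {"delta_pos": [-20, 0, 14], "rotation": [0, 0, 0], "grip": 1}, {"delta_pos": [-20, 0, 14], "rotation": [0, 0, 0], "grip": 1}, {"delta_pos": [-12, 0, 8.4], "rotation": [0, 0, 0], "grip": 1}])

```text
t: 29.95
eef_pos: [0.5405, 0.2996, 0.1441]
tool_rot: [0.753, 0.754, -1.435]
ft_force: [0.6, 0.0, -1.1]
width: 0.63
```

arm_command(motion=[{"delta_pos": [0, 0, 0], "rotation": [0, 6.43, 0], "grip": 1}, {"delta_pos": [0, 0, 0], "rotation": [0, 6.43, 0], "grip": 1}, {"delta_pos": [0, 0, 0], "rotation": [0, 6.43, 0], "grip": 1}, {"delta_pos": [0, 0, 0], "rotation": [0, 6.43, 0], "grip": 1}, {"delta_pos": [0, 0, 0], "rotation": [0, 6.43, 0], "grip": 1}, {"delta_pos": [0, 0, 0], "rotation": [0, 6.43, 0], "grip": 1}, {"delta_pos": [0, 0, 0], "rotation": [0, 6.43, 0], "grip": 1}, {"delta_pos": [0, 0, 0], "rotation": [0, 6.43, 0], "grip": 1}, {"delta_pos": [0, 0, 0], "rotation": [0, 6.43, 0], "grip": 1}, {"delta_pos": [0, 0, 0], "rotation": [0, 6.43, 0], "grip": 1}])

```text
t: 30.95
eef_pos: [0.5405, 0.2992, 0.1424]
tool_rot: [1.581, 1.582, -0.915]
ft_force: [-0.6, -0.6, -0.6]
width: 0.629
```

arm_command(motion=[{"delta_pos": [0, 0, 0], "rotation": [0, 6.43, 0], "grip": 1}, {"delta_pos": [0, 0, 0], "rotation": [0, 6.43, 0], "grip": 1}, {"delta_pos": [0, 0, 0], "rotation": [0, 6.43, 0], "grip": 1}, {"delta_pos": [0, 0, 0], "rotation": [0, 6.43, 0], "grip": 1}, {"delta_pos": [0, 0, 0], "rotation": [0, 0, 0], "grip": 1}, {"delta_pos": [0, 0, 0], "rotation": [0, 0, 0], "grip": 1}, {"delta_pos": [0, 0, 0], "rotation": [0, 0, 0], "grip": 1}, {"delta_pos": [0, 0, 0], "rotation": [0, 0, 0], "grip": 1}, {"delta_pos": [0, 0, 0], "rotation": [0, 0, 0], "grip": 1}, {"delta_pos": [0, 0, 0], "rotation": [0, 0, 0], "grip": 1}])

```text
t: 31.95
eef_pos: [0.54, 0.2997, 0.1418]
tool_rot: [1.873, 1.878, -0.587]
ft_force: [0.3, -0.3, 1.0]
width: 0.63
```

Run:
```python
from plan import *
p,R,q=now(); print(R.round(3).tolist())
p2,R2=goal((.54,.305,.029),90,55,11); q1=plan(p,R,p2,R2,q)
```

```text
t 31.95 tcp [0.54   0.2997 0.1418] w 0.63 F [ 0.3 -0.3  1. ] q [ 0.02  0.65  1.92  1.22  1.06 -0.9 ]
[[-0.002, 1.0, 0.0], [0.822, 0.002, -0.57], [-0.57, -0.001, -0.822]]
rot total [ 0.  -0.3  0.1] rows 1 each [ 0.01 -0.26  0.14]
  q end [ 0.02  0.65  1.92  1.22  1.06 -0.89] max dq/row [0.   0.   0.   0.   0.01 0.  ]
move total [80.  -0.  89.4] rows 3 each [26.7 -0.  29.8]
  q end [ 0.05  0.86  1.94  1.38  0.99 -1.15] max dq/row [0.01 0.07 0.01 0.05 0.03 0.09]
```

arm_command(motion=[{"delta_pos": [17, 0, 19], "rotation": [0, 0, 0], "grip": 1}, {"delta_pos": [17, 0, 19], "rotation": [0, 0, 0], "grip": 1}, {"delta_pos": [17, 0, 19], "rotation": [0, 0, 0], "grip": 1}, {"delta_pos": [15, 0, 16.8], "rotation": [0, 0, 0], "grip": 1}, {"delta_pos": [8, 0, 9], "rotation": [0, 0, 0], "grip": 1}, {"delta_pos": [3.2, 0, 3.5], "rotation": [0, 0, 0], "grip": 1}, {"delta_pos": [0.6, 0, 0.8], "rotation": [0, 0, 0], "grip": 1}, {"delta_pos": [0.6, 0, 0.8], "rotation": [0, 0, 0], "grip": 1}, {"delta_pos": [0, 0, 0], "rotation": [0, 0, 0], "grip": 1}, {"delta_pos": [0, 0, 0], "rotation": [0, 0, 0], "grip": 1}])

```text
t: 32.95
eef_pos: [0.5402, 0.3137, 0.0252]
tool_rot: [1.874, 1.877, -0.587]
ft_force: [0.5, -0.7, -0.9]
width: 0.633
```

Target z is 0.0227, so 2.5 mm remains.

arm_command(motion=[{"delta_pos": [0.6, 0, 0.8], "rotation": [0, 0, 0], "grip": 1}, {"delta_pos": [0.6, 0, 0.8], "rotation": [0, 0, 0], "grip": 1}, {"delta_pos": [0.4, 0, 0.6], "rotation": [0, 0, 0], "grip": 1}, {"delta_pos": [0, 0, 0], "rotation": [0, 0, 0], "grip": 1}, {"delta_pos": [0, 0, 0], "rotation": [0, 0, 0], "grip": 1}, {"delta_pos": [0, 0, 0], "rotation": [0, 0, 0], "grip": 1}, {"delta_pos": [0, 0, 0], "rotation": [0, 0, 0], "grip": 1}, {"delta_pos": [0, 0, 0], "rotation": [0, 0, 0], "grip": 1}, {"delta_pos": [0, 0, 0], "rotation": [0, 0, 0], "grip": 1}, {"delta_pos": [0, 0, 0], "rotation": [0, 0, 0], "grip": 1}])

```text
t: 33.95
eef_pos: [0.5401, 0.3138, 0.0242]
tool_rot: [1.876, 1.879, -0.583]
ft_force: [-4.4, -9.3, 19.5]
width: 0.629
```

arm_command(motion=[{"delta_pos": [-0.4, 0, -0.6], "rotation": [0, 0, 0], "grip": 1}, {"delta_pos": [0, 0, 0], "rotation": [0, 0, 0], "grip": 0.1}, {"delta_pos": [0, 0, 0], "rotation": [0, 0, 0], "grip": 0.1}, {"delta_pos": [0, 0, 0], "rotation": [0, 0, 0], "grip": 0.1}, {"delta_pos": [0, 0, 0], "rotation": [0, 0, 0], "grip": 0.1}, {"delta_pos": [-15, 0, 0], "rotation": [0, 0, 0], "grip": 0}, {"delta_pos": [-25, 0, 0], "rotation": [0, 0, 0], "grip": 0}, {"delta_pos": [-30, 0, -10], "rotation": [0, 0, 0], "grip": 0}, {"delta_pos": [-30, 0, -30], "rotation": [0, 0, 0], "grip": 0}, {"delta_pos": [-20, 0, -30], "rotation": [0, 0, 0], "grip": 0}])

```text
t: 34.95
eef_pos: [0.5404, 0.253, 0.1501]
tool_rot: [1.876, 1.876, -0.59]
ft_force: [0.1, 0.5, -0.7]
width: 0.998
```

Run:
```python
from plan import *
p,R,q=now()
c=cam('scene'); save(c,'s4.png',(280,80,500,255),3); print(blobs(c,'blue',.034,100,2500))
c=cam('top');print(blobs(c,'blue',.034,200,2500))
p1,R1=goal((.607,.071,.17),91.5,-20,11); q1=plan(p,R,p1,R1,q,'rt')
p2,R2=goal((.607,.071,.017),91.5,-20,11); q1=plan(p1,R1,p2,R2,q1)
```

```text
t 34.95 tcp [0.5404 0.253  0.1501] w 0.998 F [ 0.1  0.5 -0.7] q [-0.07  0.63  1.92  1.15  1.11 -0.9 ]
[(array([ 801.4, -501.1,   21.7,   17.8,   71.9]), array([ 47., 394.])), (array([ 774.6, -508.5,   24.2,   16.4,   35.1]), array([ 44., 379.])), (array([ 800.4, -150.5,   30.5,   39.3,   75.1]), array([269., 330.])), (array([617.9,  67.3,  69.4,  63.9,   1.3]), array([351., 228.])), (array([ 554.3, -308.5,  188.3,  313.4,   80.6]), array([146., 296.]))]
[(array([ 518.1, -297.4,  188.7,  312.7,   80.4]), array([429., 229.]))]
rot total [ -1.6 -75.2  -0.4] rows 10 each [-0.16 -7.52 -0.04]
  q end [ 0.47  0.6   1.6  -0.35  1.12  0.62] max dq/row [0.06 0.04 0.04 0.18 0.09 0.19]
move total [ 55.1  61.8 179.4] rows 5 each [11.  12.4 35.9]
  q end [ 0.15  0.57  1.63 -0.41  1.03  0.36] max dq/row [0.06 0.01 0.02 0.01 0.02 0.06]
rot total [0. 0. 0.] rows 1 each [0. 0. 0.]
  q end [ 0.15  0.57  1.63 -0.41  1.03  0.36] max dq/row [0. 0. 0. 0. 0. 0.]
move total [143.8   0.  -52.3] rows 4 each [ 35.9   0.  -13.1]
  q end [ 0.15  0.77  1.72 -0.52  0.76  0.53] max dq/row [0.   0.06 0.03 0.03 0.07 0.05]
```

View pics/s4.png

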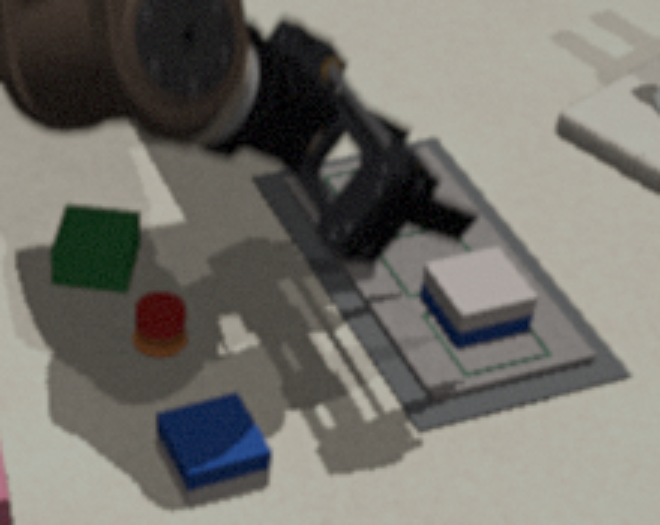

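s4.png shows dish B lid-down, flat and closed on the platform at (480,295), and the other blue dish unmoved. I go for the second dish.

arm_command(motion=[{"delta_pos": [0, 0, 0], "rotation": [-0.16, -7.52, -0.04], "grip": 0}, {"delta_pos": [0, 0, 0], "rotation": [-0.16, -7.52, -0.04], "grip": 0}, {"delta_pos": [0, 0, 0], "rotation": [-0.16, -7.52, -0.04], "grip": 0}, {"delta_pos": [0, 0, 0], "rotation": [-0.16, -7.52, -0.04], "grip": 0}, {"delta_pos": [0, 0, 0], "rotation": [-0.16, -7.52, -0.04], "grip": 0}, {"delta_pos": [0, 0, 0], "rotation": [-0.16, -7.52, -0.04], "grip": 0}, {"delta_pos": [0, 0, 0], "rotation": [-0.16, -7.52, -0.04], "grip": 0}, {"delta_pos": [0, 0, 0], "rotation": [-0.16, -7.52, -0.04], "grip": 0}, {"delta_pos": [0, 0, 0], "rotation": [-0.16, -7.52, -0.04], "grip": 0}, {"delta_pos": [0, 0, 0], "rotation": [-0.16, -7.52, -0.04], "grip": 0}])

```text
t: 36.05
eef_pos: [0.5405, 0.2544, 0.1488]
tool_rot: [0.929, 0.954, -1.332]
ft_force: [0.8, -0.1, -0.6]
width: 1.0
```

arm_command(motion=[{"delta_pos": [9.2, 10.3, 29.9], "rotation": [0, 0, 0], "grip": 0}, {"delta_pos": [9.2, 10.3, 29.9], "rotation": [0, 0, 0], "grip": 0}, {"delta_pos": [9.2, 10.3, 29.9], "rotation": [0, 0, 0], "grip": 0}, {"delta_pos": [9.2, 10.3, 29.9], "rotation": [0, 0, 0], "grip": 0}, {"delta_pos": [9.2, 10.3, 29.9], "rotation": [0, 0, 0], "grip": 0}, {"delta_pos": [9.1, 10.3, 29.9], "rotation": [0, 0, 0], "grip": 0}, {"delta_pos": [22, 0, -8], "rotation": [0, 0, 0], "grip": 0}, {"delta_pos": [22, 0, -8], "rotation": [0, 0, 0], "grip": 0}, {"delta_pos": [22, 0, -8], "rotation": [0, 0, 0], "grip": 0}, {"delta_pos": [0, 0, 0], "rotation": [0, 0, 0], "grip": 0}])

```text
t: 37.05
eef_pos: [0.6055, 0.0685, 0.0844]
tool_rot: [0.929, 0.963, -1.335]
ft_force: [-0.9, 0.3, 0.4]
width: 0.996
```

Run:
```python
from plan import *
p,R,q=now()
c=cam('wrist'); print(blobs(c,'blue',.034,800,90000)); save(c,'w5.png')
c=cam('scene'); print(blobs(c,'blue',.034,400,2500)[-2:])
p2,R2=goal((.607,.071,.017),91.5,-20,11); q1=plan(p,R,p2,R2,q)
```

```text
t 37.05 tcp [0.6055 0.0685 0.0844] w 0.996 F [-0.9  0.3  0.4] q [ 0.16  0.66  1.69 -0.45  0.89  0.43]
[(array([610.2,  74.9,  59.8,  67.7,   1.6]), array([330., 180.]))]
[(array([616.9,  66.7,  71.9,  62.2,   0.9]), array([350., 228.])), (array([ 554.3, -308.5,  188.3,  313.4,   80.6]), array([147., 294.]))]
rot total [ 0.2 -0.   0.3] rows 1 each [ 0.2  -0.02  0.31]
  q end [ 0.16  0.66  1.69 -0.45  0.89  0.44] max dq/row [0.   0.   0.   0.   0.01 0.01]
move total [ 73.5   1.5 -25.4] rows 2 each [ 36.8   0.8 -12.7]
  q end [ 0.15  0.77  1.72 -0.52  0.76  0.53] max dq/row [0.   0.06 0.02 0.03 0.07 0.05]
```

arm_command(motion=[{"delta_pos": [16, 1, -5.6], "rotation": [0, 0, 0], "grip": 0}, {"delta_pos": [16, 1, -5.6], "rotation": [0, 0, 0], "grip": 0}, {"delta_pos": [16, 0.5, -5.6], "rotation": [0, 0, 0], "grip": 0}, {"delta_pos": [15, 0, -5], "rotation": [0, 0, 0], "grip": 0}, {"delta_pos": [10.5, 0, -3.6], "rotation": [0, 0, 0], "grip": 0}, {"delta_pos": [0, 0, 0], "rotation": [0, 0, 0], "grip": 0}, {"delta_pos": [0, 0, 0], "rotation": [0, 0, 0], "grip": 1}, {"delta_pos": [0, 0, 0], "rotation": [0, 0, 0], "grip": 1}, {"delta_pos": [0, 0, 0], "rotation": [0, 0, 0], "grip": 1}, {"delta_pos": [0, 0, 0], "rotation": [0, 0, 0], "grip": 1}])

```text
t: 38.15
eef_pos: [0.61, 0.0685, 0.0103]
tool_rot: [0.933, 0.959, -1.33]
ft_force: [-0.1, 0.5, -0.8]
width: 0.719
```

arm_command(motion=[{"delta_pos": [0, 0, 0], "rotation": [0, 0, 0], "grip": 1}, {"delta_pos": [0, 0, 0], "rotation": [0, 0, 0], "grip": 1}, {"delta_pos": [0, 0, 0], "rotation": [0, 0, 0], "grip": 1}, {"delta_pos": [0, 0, 0], "rotation": [0, 0, 0], "grip": 1}, {"delta_pos": [-3, 0, 1.1], "rotation": [0, 0, 0], "grip": 1}, {"delta_pos": [-10, 0, 3.6], "rotation": [0, 0, 0], "grip": 1}, {"delta_pos": [-28, 0, 10], "rotation": [0, 0, 0], "grip": 1}, {"delta_pos": [-35, 0, 13], "rotation": [0, 0, 0], "grip": 1}, {"delta_pos": [-35, 0, 13], "rotation": [0, 0, 0], "grip": 1}, {"delta_pos": [-25, 0, 9], "rotation": [0, 0, 0], "grip": 1}])

```text
t: 39.15
eef_pos: [0.61, 0.0681, 0.1576]
tool_rot: [0.934, 0.959, -1.329]
ft_force: [-0.3, 1.0, -0.2]
width: 0.627
```

Run:
```python
from plan import *
p,R,q=now()
p2,R2=goal((.41,.305,.17),90,70,11); q2=plan(p,R,p2,R2,q,'tr')
p3,R3=goal((.41,.305,.042),90,70,11); plan(p2,R2,p3,R3,q2)
```

```text
t 39.15 tcp [0.61   0.0681 0.1576] w 0.627 F [-0.3  1.  -0.2] q [ 0.15  0.57  1.63 -0.41  1.02  0.35]
move total [ -94.4 -192.9 -234.6] rows 8 each [-11.8 -24.1 -29.3]
  q end [ 0.67  0.5   1.75 -0.31  1.13  0.81] max dq/row [0.07 0.02 0.04 0.02 0.02 0.06]
rot total [ 1.7 89.9  0.7] rows 12 each [0.14 7.49 0.06]
  q end [-0.01  0.64  2.25  1.47  1.24 -1.31] max dq/row [0.07 0.08 0.05 0.23 0.12 0.25]
rot total [0. 0. 0.] rows 1 each [0. 0. 0.]
  q end [-0.01  0.64  2.25  1.47  1.24 -1.31] max dq/row [0. 0. 0. 0. 0. 0.]
move total [ 43.8   0.  120.3] rows 4 each [10.9  0.  30.1]
  q end [-0.01  0.95  2.25  1.58  1.22 -1.63] max dq/row [0.   0.08 0.01 0.03 0.01 0.09]
```

arm_command(motion=[{"delta_pos": [-11.8, -24.1, -29.3], "rotation": [0, 0, 0], "grip": 1}, {"delta_pos": [-11.8, -24.1, -29.3], "rotation": [0, 0, 0], "grip": 1}, {"delta_pos": [-11.8, -24.1, -29.3], "rotation": [0, 0, 0], "grip": 1}, {"delta_pos": [-11.8, -24.1, -29.3], "rotation": [0, 0, 0], "grip": 1}, {"delta_pos": [-11.8, -24.1, -29.3], "rotation": [0, 0, 0], "grip": 1}, {"delta_pos": [-11.8, -24.1, -29.3], "rotation": [0, 0, 0], "grip": 1}, {"delta_pos": [-11.8, -24.1, -29.3], "rotation": [0, 0, 0], "grip": 1}, {"delta_pos": [-11.8, -24.2, -29.5], "rotation": [0, 0, 0], "grip": 1}, {"delta_pos": [0, 0, 0], "rotation": [0.11, 5.62, 0.04], "grip": 1}, {"delta_pos": [0, 0, 0], "rotation": [0.11, 5.62, 0.04], "grip": 1}])

```text
t: 40.15
eef_pos: [0.4088, 0.3171, 0.1638]
tool_rot: [1.082, 1.11, -1.251]
ft_force: [0.3, -1.2, -1.2]
width: 0.63
```

arm_command(motion=[{"delta_pos": [0, 0, 0], "rotation": [0.11, 5.62, 0.04], "grip": 1}, {"delta_pos": [0, 0, 0], "rotation": [0.11, 5.62, 0.04], "grip": 1}, {"delta_pos": [0, 0, 0], "rotation": [0.11, 5.62, 0.04], "grip": 1}, {"delta_pos": [0, 0, 0], "rotation": [0.11, 5.62, 0.04], "grip": 1}, {"delta_pos": [0, 0, 0], "rotation": [0.11, 5.62, 0.04], "grip": 1}, {"delta_pos": [0, 0, 0], "rotation": [0.11, 5.62, 0.04], "grip": 1}, {"delta_pos": [0, 0, 0], "rotation": [0.11, 5.62, 0.04], "grip": 1}, {"delta_pos": [0, 0, 0], "rotation": [0.11, 5.62, 0.04], "grip": 1}, {"delta_pos": [0, 0, 0], "rotation": [0.11, 5.62, 0.04], "grip": 1}, {"delta_pos": [0, 0, 0], "rotation": [0.11, 5.62, 0.04], "grip": 1}])

```text
t: 41.15
eef_pos: [0.4104, 0.3152, 0.1646]
tool_rot: [1.788, 1.792, -0.684]
ft_force: [0.2, 0.5, -1.4]
width: 0.632
```

arm_command(motion=[{"delta_pos": [0, 0, 0], "rotation": [0.11, 5.62, 0.04], "grip": 1}, {"delta_pos": [0, 0, 0], "rotation": [0.11, 5.62, 0.04], "grip": 1}, {"delta_pos": [0, 0, 0], "rotation": [0.11, 5.62, 0.04], "grip": 1}, {"delta_pos": [0, 0, 0], "rotation": [0.11, 5.62, 0.04], "grip": 1}, {"delta_pos": [0, 0, 0], "rotation": [0, 0, 0], "grip": 1}, {"delta_pos": [0, 0, 0], "rotation": [0, 0, 0], "grip": 1}, {"delta_pos": [0, 0, 0], "rotation": [0, 0, 0], "grip": 1}, {"delta_pos": [0, 0, 0], "rotation": [0, 0, 0], "grip": 1}, {"delta_pos": [0, 0, 0], "rotation": [0, 0, 0], "grip": 1}, {"delta_pos": [0, 0, 0], "rotation": [0, 0, 0], "grip": 1}])

```text
t: 42.15
eef_pos: [0.4098, 0.3154, 0.1638]
tool_rot: [2.033, 2.032, -0.361]
ft_force: [0.1, 0.5, -1.5]
width: 0.632
```

Run:
```python
from plan import *
p,R,q=now(); print(R.round(3).tolist())
p3,R3=goal((.41,.305,.042),90,70,7); plan(p,R,p3,R3,q); print(p3)
```

```text
t 42.15 tcp [0.4098 0.3154 0.1638] w 0.632 F [ 0.1  0.5 -1.5] q [-0.01  0.64  2.26  1.47  1.24 -1.31]
[[0.0, 1.0, -0.002], [0.94, -0.001, -0.342], [-0.342, -0.002, -0.94]]
rot total [-0.1  0.  -0. ] rows 1 each [-0.11  0.02 -0.  ]
  q end [-0.01  0.64  2.26  1.47  1.24 -1.31] max dq/row [0. 0. 0. 0. 0. 0.]
move total [ 38.9   0.2 118. ] rows 4 each [ 9.7  0.  29.5]
  q end [-0.02  0.95  2.26  1.57  1.22 -1.63] max dq/row [0.   0.08 0.01 0.03 0.01 0.09]
[0.41       0.31157785 0.03960586]
```

arm_command(motion=[{"delta_pos": [8.2, 0, 25], "rotation": [0, 0, 0], "grip": 1}, {"delta_pos": [8.2, 0, 25], "rotation": [0, 0, 0], "grip": 1}, {"delta_pos": [8.2, 0, 25], "rotation": [0, 0, 0], "grip": 1}, {"delta_pos": [7, 0, 21], "rotation": [0, 0, 0], "grip": 1}, {"delta_pos": [4.5, 0, 13], "rotation": [0, 0, 0], "grip": 1}, {"delta_pos": [1.6, 0, 5], "rotation": [0, 0, 0], "grip": 1}, {"delta_pos": [0.3, 0, 0.9], "rotation": [0, 0, 0], "grip": 1}, {"delta_pos": [0.3, 0, 0.9], "rotation": [0, 0, 0], "grip": 1}, {"delta_pos": [0, 0, 0], "rotation": [0, 0, 0], "grip": 1}, {"delta_pos": [0, 0, 0], "rotation": [0, 0, 0], "grip": 1}])

```text
t: 43.15
eef_pos: [0.4097, 0.3117, 0.0421]
tool_rot: [2.033, 2.032, -0.36]
ft_force: [0.7, 0.2, -1.0]
width: 0.628
```

arm_command(motion=[{"delta_pos": [0.3, 0, 0.9], "rotation": [0, 0, 0], "grip": 1}, {"delta_pos": [0.3, 0, 0.9], "rotation": [0, 0, 0], "grip": 1}, {"delta_pos": [0.2, 0, 0.5], "rotation": [0, 0, 0], "grip": 1}, {"delta_pos": [0, 0, 0], "rotation": [0, 0, 0], "grip": 1}, {"delta_pos": [0, 0, 0], "rotation": [0, 0, 0], "grip": 1}, {"delta_pos": [0, 0, 0], "rotation": [0, 0, 0], "grip": 1}, {"delta_pos": [0, 0, 0], "rotation": [0, 0, 0], "grip": 1}, {"delta_pos": [0, 0, 0], "rotation": [0, 0, 0], "grip": 1}, {"delta_pos": [0, 0, 0], "rotation": [0, 0, 0], "grip": 1}, {"delta_pos": [0, 0, 0], "rotation": [0, 0, 0], "grip": 1}])

```text
t: 44.15
eef_pos: [0.4095, 0.3116, 0.0391]
tool_rot: [2.034, 2.032, -0.361]
ft_force: [1.0, -0.9, 0.5]
width: 0.626
```

arm_command(motion=[{"delta_pos": [0.2, 0, 0.5], "rotation": [0, 0, 0], "grip": 1}, {"delta_pos": [0, 0, 0], "rotation": [0, 0, 0], "grip": 1}, {"delta_pos": [0, 0, 0], "rotation": [0, 0, 0], "grip": 0.1}, {"delta_pos": [0, 0, 0], "rotation": [0, 0, 0], "grip": 0.1}, {"delta_pos": [0, 0, 0], "rotation": [0, 0, 0], "grip": 0.1}, {"delta_pos": [0, 0, 0], "rotation": [0, 0, 0], "grip": 0.1}, {"delta_pos": [-15, 0, 0], "rotation": [0, 0, 0], "grip": 0}, {"delta_pos": [-25, 0, 0], "rotation": [0, 0, 0], "grip": 0}, {"delta_pos": [-25, 0, 0], "rotation": [0, 0, 0], "grip": 0}, {"delta_pos": [-10, 0, -28], "rotation": [0, 0, 0], "grip": 0}])

```text
t: 45.15
eef_pos: [0.4103, 0.2487, 0.0894]
tool_rot: [2.037, 2.031, -0.365]
ft_force: [0.7, 0.2, 0.3]
width: 0.996
```

arm_command(motion=[{"delta_pos": [-10, 0, -28], "rotation": [0, 0, 0], "grip": 0}, {"delta_pos": [-10, 0, -28], "rotation": [0, 0, 0], "grip": 0}, {"delta_pos": [-10, 0, -28], "rotation": [0, 0, 0], "grip": 0}, {"delta_pos": [-10, 0, -28], "rotation": [0, 0, 0], "grip": 0}, {"delta_pos": [0, 0, 0], "rotation": [0, -5.5, 0], "grip": 0}, {"delta_pos": [0, 0, 0], "rotation": [0, -5.5, 0], "grip": 0}, {"delta_pos": [0, 0, 0], "rotation": [0, -5.5, 0], "grip": 0}, {"delta_pos": [0, 0, 0], "rotation": [0, -5.5, 0], "grip": 0}, {"delta_pos": [0, 0, 0], "rotation": [0, -5.5, 0], "grip": 0}, {"delta_pos": [0, 0, 0], "rotation": [0, -5.5, 0], "grip": 0}])

```text
t: 46.15
eef_pos: [0.4099, 0.2513, 0.2097]
tool_rot: [1.666, 1.664, -0.836]
ft_force: [-0.3, -0.7, -0.8]
width: 0.998
```

Run:
```python
from plan import *
p,R,q=now(); print(R.round(3).tolist())
p1,R1=goal((.41,.305,.15),90,-35,11); q1=plan(p,R,p1,R1,q)
```

```text
t 46.15 tcp [0.4099 0.2513 0.2097] w 0.998 F [-0.3 -0.7 -0.8] q [ 0.05  0.29  2.11  0.86  0.91 -0.54]
[[-0.0, 1.0, -0.003], [0.599, -0.002, -0.801], [-0.801, -0.002, -0.599]]
rot total [ -0.1 -71.8   0.1] rows 9 each [-0.01 -7.98  0.01]
  q end [ 0.67  0.48  1.74 -0.48  1.35  0.88] max dq/row [0.08 0.05 0.04 0.2  0.1  0.22]
move total [ 29.1   0.1 -78.3] rows 3 each [  9.7   0.  -26.1]
  q end [ 0.73  0.61  1.71 -0.46  1.29  0.97] max dq/row [0.02 0.04 0.01 0.01 0.02 0.03]
```

arm_command(motion=[{"delta_pos": [0, 0, 0], "rotation": [0, -7.18, 0], "grip": 0}, {"delta_pos": [0, 0, 0], "rotation": [0, -7.18, 0], "grip": 0}, {"delta_pos": [0, 0, 0], "rotation": [0, -7.18, 0], "grip": 0}, {"delta_pos": [0, 0, 0], "rotation": [0, -7.18, 0], "grip": 0}, {"delta_pos": [0, 0, 0], "rotation": [0, -7.18, 0], "grip": 0}, {"delta_pos": [0, 0, 0], "rotation": [0, -7.18, 0], "grip": 0}, {"delta_pos": [0, 0, 0], "rotation": [0, -7.18, 0], "grip": 0}, {"delta_pos": [0, 0, 0], "rotation": [0, -7.18, 0], "grip": 0}, {"delta_pos": [0, 0, 0], "rotation": [0, -7.18, 0], "grip": 0}, {"delta_pos": [0, 0, 0], "rotation": [0, -7.18, 0], "grip": 0}])

```text
t: 47.15
eef_pos: [0.4099, 0.2517, 0.2098]
tool_rot: [0.747, 0.748, -1.44]
ft_force: [-0.4, -0.7, 1.4]
width: 1.002
```

arm_command(motion=[{"delta_pos": [9.7, 0, -26.1], "rotation": [0, 0, 0], "grip": 0}, {"delta_pos": [9.7, 0, -26.1], "rotation": [0, 0, 0], "grip": 0}, {"delta_pos": [9.7, 0, -26.1], "rotation": [0, 0, 0], "grip": 0}, {"delta_pos": [0, 0, 0], "rotation": [0, 0, 0], "grip": 0}, {"delta_pos": [0, 0, 0], "rotation": [0, 0, 0], "grip": 0}, {"delta_pos": [0, 0, 0], "rotation": [0, 0, 0], "grip": 0}, {"delta_pos": [0, 0, 0], "rotation": [0, 0, 0], "grip": 0}, {"delta_pos": [0, 0, 0], "rotation": [0, 0, 0], "grip": 0}, {"delta_pos": [0, 0, 0], "rotation": [0, 0, 0], "grip": 0}, {"delta_pos": [0, 0, 0], "rotation": [0, 0, 0], "grip": 0}])

```text
t: 48.15
eef_pos: [0.4099, 0.299, 0.1411]
tool_rot: [0.751, 0.753, -1.439]
ft_force: [0.5, 1.3, -0.3]
width: 1.002
```

Run:
```python
from plan import *
p,R,q=now()
c=cam('wrist'); save(c,'w6.png')
print(blobs(c,'blue',.072,100,90000))
print('proj',[proj(c,(.41+a,.305+b,.072)).round().tolist() for a in(-.03,.03) for b in(-.017,0,.017)])
p2,R2=goal((.41,.305,.042),90,-35,11); q1=plan(p,R,p2,R2,q)
```

```text
t 48.15 tcp [0.4099 0.299  0.1411] w 1.002 F [ 0.5  1.3 -0.3] q [ 0.73  0.61  1.71 -0.46  1.28  0.96]
[(array([451.2, -38.9, 233.8, 120.8,  24.8]), array([345., 321.])), (array([4.091e+02, 2.957e+02, 6.010e+01, 1.540e+01, 1.000e-01]), array([330., 162.])), (array([501.3, 365. ,   6.1,  29.5,  90. ]), array([484.,  79.]))]
proj [[280.0, 173.0], [278.0, 156.0], [275.0, 138.0], [360.0, 173.0], [362.0, 156.0], [365.0, 138.0]]
rot total [ 0.  -0.2  0.2] rows 1 each [ 0.01 -0.22  0.16]
  q end [ 0.73  0.61  1.71 -0.46  1.29  0.97] max dq/row [0. 0. 0. 0. 0. 0.]
move total [ 88.7   0.1 -61.8] rows 3 each [ 29.6   0.  -20.6]
  q end [ 0.73  0.77  1.76 -0.5   1.1   1.07] max dq/row [0.   0.05 0.02 0.02 0.06 0.03]
```

View pics/w6.png

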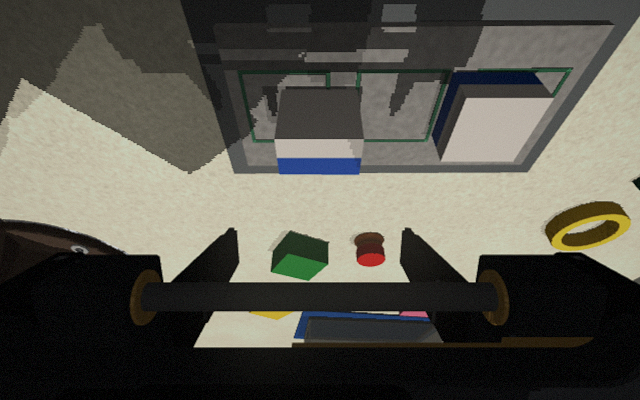

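w6.png shows the second dish standing at (320,157) as predicted, with dish B lid-down at (497,120), and the jar and green block untouched. I repeat the regrasp and roll.

arm_command(motion=[{"delta_pos": [18, 0, -12.6], "rotation": [0, 0, 0], "grip": 0}, {"delta_pos": [18, 0, -12.6], "rotation": [0, 0, 0], "grip": 0}, {"delta_pos": [18, 0, -12.6], "rotation": [0, 0, 0], "grip": 0}, {"delta_pos": [18, 0, -12.6], "rotation": [0, 0, 0], "grip": 0}, {"delta_pos": [16.7, 0, -11.4], "rotation": [0, 0, 0], "grip": 0}, {"delta_pos": [0, 0, 0], "rotation": [0, 0, 0], "grip": 0}, {"delta_pos": [0, 0, 0], "rotation": [0, 0, 0], "grip": 1}, {"delta_pos": [0, 0, 0], "rotation": [0, 0, 0], "grip": 1}, {"delta_pos": [0, 0, 0], "rotation": [0, 0, 0], "grip": 1}, {"delta_pos": [0, 0, 0], "rotation": [0, 0, 0], "grip": 1}])

```text
t: 49.2
eef_pos: [0.4097, 0.2994, 0.0334]
tool_rot: [0.751, 0.753, -1.439]
ft_force: [0.0, 0.5, 0.0]
width: 0.722
```

arm_command(motion=[{"delta_pos": [0, 0, 0], "rotation": [0, 0, 0], "grip": 1}, {"delta_pos": [0, 0, 0], "rotation": [0, 0, 0], "grip": 1}, {"delta_pos": [0, 0, 0], "rotation": [0, 0, 0], "grip": 1}, {"delta_pos": [0, 0, 0], "rotation": [0, 0, 0], "grip": 1}, {"delta_pos": [-4, 0, 2.8], "rotation": [0, 0, 0], "grip": 1}, {"delta_pos": [-12, 0, 8.4], "rotation": [0, 0, 0], "grip": 1}, {"delta_pos": [-20, 0, 14], "rotation": [0, 0, 0], "grip": 1}, {"delta_pos": [-20, 0, 14], "rotation": [0, 0, 0], "grip": 1}, {"delta_pos": [-20, 0, 14], "rotation": [0, 0, 0], "grip": 1}, {"delta_pos": [-12, 0, 8.4], "rotation": [0, 0, 0], "grip": 1}])

```text
t: 50.2
eef_pos: [0.41, 0.2991, 0.1425]
tool_rot: [0.752, 0.753, -1.438]
ft_force: [0.1, 0.3, -2.0]
width: 0.631
```

arm_command(motion=[{"delta_pos": [0, 0, 0], "rotation": [0, 5.6, 0], "grip": 1}, {"delta_pos": [0, 0, 0], "rotation": [0, 5.6, 0], "grip": 1}, {"delta_pos": [0, 0, 0], "rotation": [0, 5.6, 0], "grip": 1}, {"delta_pos": [0, 0, 0], "rotation": [0, 5.6, 0], "grip": 1}, {"delta_pos": [0, 0, 0], "rotation": [0, 5.6, 0], "grip": 1}, {"delta_pos": [0, 0, 0], "rotation": [0, 5.6, 0], "grip": 1}, {"delta_pos": [0, 0, 0], "rotation": [0, 5.6, 0], "grip": 1}, {"delta_pos": [0, 0, 0], "rotation": [0, 5.6, 0], "grip": 1}, {"delta_pos": [0, 0, 0], "rotation": [0, 5.6, 0], "grip": 1}, {"delta_pos": [0, 0, 0], "rotation": [0, 5.6, 0], "grip": 1}])

```text
t: 51.2
eef_pos: [0.41, 0.2988, 0.1409]
tool_rot: [1.48, 1.479, -1.01]
ft_force: [-0.1, 0.8, -1.1]
width: 0.628
```

arm_command(motion=[{"delta_pos": [0, 0, 0], "rotation": [0, 5.6, 0], "grip": 1}, {"delta_pos": [0, 0, 0], "rotation": [0, 5.6, 0], "grip": 1}, {"delta_pos": [0, 0, 0], "rotation": [0, 5.6, 0], "grip": 1}, {"delta_pos": [0, 0, 0], "rotation": [0, 5.6, 0], "grip": 1}, {"delta_pos": [0, 0, 0], "rotation": [0, 5.6, 0], "grip": 1}, {"delta_pos": [0, 0, 0], "rotation": [0, 6, 0], "grip": 1}, {"delta_pos": [0, 0, 0], "rotation": [0, 0, 0], "grip": 1}, {"delta_pos": [0, 0, 0], "rotation": [0, 0, 0], "grip": 1}, {"delta_pos": [0, 0, 0], "rotation": [0, 0, 0], "grip": 1}, {"delta_pos": [0, 0, 0], "rotation": [0, 0, 0], "grip": 1}])

```text
t: 52.2
eef_pos: [0.4097, 0.2993, 0.1407]
tool_rot: [1.874, 1.875, -0.59]
ft_force: [0.3, -0.6, -1.5]
width: 0.631
```

Run:
```python
from plan import *
p,R,q=now(); print(R.round(3).tolist())
p2,R2=goal((.41,.305,.0305),90,55,11); q1=plan(p,R,p2,R2,q); print(p2)
```

```text
t 52.2 tcp [0.4097 0.2993 0.1407] w 0.631 F [ 0.3 -0.6 -1.5] q [ 0.03  0.55  2.23  1.35  1.   -1.14]
[[-0.001, 1.0, -0.001], [0.82, 0.0, -0.572], [-0.572, -0.001, -0.82]]
rot total [-0.1 -0.1  0. ] rows 1 each [-0.05 -0.13  0.05]
  q end [ 0.03  0.55  2.23  1.35  1.   -1.14] max dq/row [0. 0. 0. 0. 0. 0.]
move total [78.9  0.3 87. ] rows 3 each [26.3  0.1 29. ]
  q end [ 0.06  0.83  2.25  1.59  0.96 -1.5 ] max dq/row [0.01 0.09 0.02 0.08 0.02 0.13]
[0.41       0.31401067 0.02419066]
```

arm_command(motion=[{"delta_pos": [15, 0, 16.5], "rotation": [0, 0, 0], "grip": 1}, {"delta_pos": [16, 0, 17.5], "rotation": [0, 0, 0], "grip": 1}, {"delta_pos": [16, 0, 17.5], "rotation": [0, 0, 0], "grip": 1}, {"delta_pos": [14, 0, 15], "rotation": [0, 0, 0], "grip": 1}, {"delta_pos": [10, 0, 11], "rotation": [0, 0, 0], "grip": 1}, {"delta_pos": [5.6, 0, 6.2], "rotation": [0, 0, 0], "grip": 1}, {"delta_pos": [0.6, 0, 0.8], "rotation": [0, 0, 0], "grip": 1}, {"delta_pos": [0.6, 0, 0.8], "rotation": [0, 0, 0], "grip": 1}, {"delta_pos": [0, 0, 0], "rotation": [0, 0, 0], "grip": 1}, {"delta_pos": [0, 0, 0], "rotation": [0, 0, 0], "grip": 1}])

```text
t: 53.2
eef_pos: [0.4097, 0.3141, 0.0263]
tool_rot: [1.876, 1.875, -0.59]
ft_force: [0.8, 0.4, -1.3]
width: 0.63
```

arm_command(motion=[{"delta_pos": [0.6, 0, 0.8], "rotation": [0, 0, 0], "grip": 1}, {"delta_pos": [0.4, 0, 0.6], "rotation": [0, 0, 0], "grip": 1}, {"delta_pos": [0, 0, 0], "rotation": [0, 0, 0], "grip": 1}, {"delta_pos": [0, 0, 0], "rotation": [0, 0, 0], "grip": 1}, {"delta_pos": [0, 0, 0], "rotation": [0, 0, 0], "grip": 1}, {"delta_pos": [0, 0, 0], "rotation": [0, 0, 0], "grip": 1}, {"delta_pos": [0, 0, 0], "rotation": [0, 0, 0], "grip": 1}, {"delta_pos": [0, 0, 0], "rotation": [0, 0, 0], "grip": 1}, {"delta_pos": [0, 0, 0], "rotation": [0, 0, 0], "grip": 1}, {"delta_pos": [0, 0, 0], "rotation": [0, 0, 0], "grip": 1}])

```text
t: 54.2
eef_pos: [0.4095, 0.3141, 0.024]
tool_rot: [1.876, 1.875, -0.591]
ft_force: [-0.7, -0.6, 0.2]
width: 0.63
```

arm_command(motion=[{"delta_pos": [0.4, 0, 0.6], "rotation": [0, 0, 0], "grip": 1}, {"delta_pos": [0, 0, 0], "rotation": [0, 0, 0], "grip": 1}, {"delta_pos": [0, 0, 0], "rotation": [0, 0, 0], "grip": 0.1}, {"delta_pos": [0, 0, 0], "rotation": [0, 0, 0], "grip": 0.1}, {"delta_pos": [0, 0, 0], "rotation": [0, 0, 0], "grip": 0.1}, {"delta_pos": [0, 0, 0], "rotation": [0, 0, 0], "grip": 0.1}, {"delta_pos": [-15, 0, 0], "rotation": [0, 0, 0], "grip": 0}, {"delta_pos": [-25, 0, 0], "rotation": [0, 0, 0], "grip": 0}, {"delta_pos": [-30, 0, -10], "rotation": [0, 0, 0], "grip": 0}, {"delta_pos": [-30, 0, -30], "rotation": [0, 0, 0], "grip": 0}])

```text
t: 55.2
eef_pos: [0.4096, 0.2535, 0.1126]
tool_rot: [1.877, 1.876, -0.596]
ft_force: [1.1, 0.6, 0.9]
width: 0.997
```

Run:
```python
from plan import *
p,R,q=now()
# go via high point towards cover: tool vertical jaws along cover y
R1=Ro.from_rotvec([0,0,0]).as_matrix()
x=np.array([0,0,-1.]); a=np.radians(-6.5); y=np.array([np.sin(a),-np.cos(a),0]); y=np.array([-np.sin(-a)*1,-np.cos(a),0]); 
R1=np.c_[x,y,np.cross(x,y)]; print(R1.round(3).tolist())
pm=np.array([.45,.15,.25]); qm=plan(p,R,pm,toolmat(90,0,1),q,'rt')
qn=plan(pm,toolmat(90,0,1),np.array([.52,-.31,.25]),toolmat(90,0,1),qm)
plan(np.array([.52,-.31,.25]),toolmat(90,0,1),np.array([.52,-.31,.25]),R1,qn)
```

```text
t 55.2 tcp [0.4096 0.2535 0.1126] w 0.997 F [1.1 0.6 0.9] q [-0.09  0.62  2.26  1.31  1.01 -1.25]
[[0.0, -0.113, -0.994], [0.0, -0.994, 0.113], [-1.0, 0.0, 0.0]]
rot total [ -0.3 -55.2   0.3] rows 7 each [-0.04 -7.88  0.04]
  q end [0.42 0.44 2.01 0.   0.69 0.42] max dq/row [0.08 0.07 0.04 0.26 0.12 0.3 ]
move total [-137.4   40.4  103.5] rows 5 each [-27.5   8.1  20.7]
  q end [ 0.18  0.24  1.87 -0.    1.04  0.18] max dq/row [0.05 0.05 0.04 0.   0.07 0.05]
rot total [0. 0. 0.] rows 1 each [0. 0. 0.]
  q end [ 0.18  0.24  1.87 -0.    1.04  0.18] max dq/row [0. 0. 0. 0. 0. 0.]
move total [  0.  70. 460.] rows 12 each [ 0.   5.8 38.3]
  q end [-0.65  0.43  1.56  0.    1.15 -0.65] max dq/row [0.08 0.04 0.06 0.   0.02 0.08]
rot total [96.5  0.   0. ] rows 13 each [7.42 0.   0.  ]
  q end [-0.65  0.43  1.56 -0.    1.15  1.04] max dq/row [0.   0.   0.   0.   0.   0.13]
move total [0. 0. 0.] rows 1 each [0. 0. 0.]
  q end [-0.65  0.43  1.56 -0.    1.15  1.04] max dq/row [0. 0. 0. 0. 0. 0.]
```

arm_command(motion=[{"delta_pos": [-17, 0, -25], "rotation": [0, 0, 0], "grip": 0}, {"delta_pos": [-17, 0, -25], "rotation": [0, 0, 0], "grip": 0}, {"delta_pos": [0, 0, 0], "rotation": [0, -5.52, 0], "grip": 0}, {"delta_pos": [0, 0, 0], "rotation": [0, -5.52, 0], "grip": 0}, {"delta_pos": [0, 0, 0], "rotation": [0, -5.52, 0], "grip": 0}, {"delta_pos": [0, 0, 0], "rotation": [0, -5.52, 0], "grip": 0}, {"delta_pos": [0, 0, 0], "rotation": [0, -5.52, 0], "grip": 0}, {"delta_pos": [0, 0, 0], "rotation": [0, -5.52, 0], "grip": 0}, {"delta_pos": [0, 0, 0], "rotation": [0, -5.52, 0], "grip": 0}, {"delta_pos": [0, 0, 0], "rotation": [0, -5.52, 0], "grip": 0}])

```text
t: 56.2
eef_pos: [0.4099, 0.2553, 0.174]
tool_rot: [1.348, 1.347, -1.116]
ft_force: [0.4, 0.1, -0.4]
width: 0.997
```

arm_command(motion=[{"delta_pos": [0, 0, 0], "rotation": [0, -5.52, 0], "grip": 0}, {"delta_pos": [0, 0, 0], "rotation": [0, -5.52, 0], "grip": 0}, {"delta_pos": [-8, 8, 40], "rotation": [0, 0, 0], "grip": 0}, {"delta_pos": [-8, 8, 40], "rotation": [0, 0, 0], "grip": 0}, {"delta_pos": [-8, 8, 40], "rotation": [0, 0, 0], "grip": 0}, {"delta_pos": [-8, 8, 40], "rotation": [0, 0, 0], "grip": 0}, {"delta_pos": [-8, 8, 40], "rotation": [0, 0, 0], "grip": 0}, {"delta_pos": [-8, 8, 40], "rotation": [0, 0, 0], "grip": 0}, {"delta_pos": [-8, 8, 40], "rotation": [0, 0, 0], "grip": 0}, {"delta_pos": [-8, 8, 40], "rotation": [0, 0, 0], "grip": 0}])

```text
t: 57.2
eef_pos: [0.4734, -0.0663, 0.2377]
tool_rot: [1.209, 1.211, -1.212]
ft_force: [1.3, 0.0, 0.5]
width: 0.997
```

arm_command(motion=[{"delta_pos": [-2, 8, 40], "rotation": [0, 0, 0], "grip": 0}, {"delta_pos": [-2, 8, 40], "rotation": [0, 0, 0], "grip": 0}, {"delta_pos": [-2, 8, 40], "rotation": [0, 0, 0], "grip": 0}, {"delta_pos": [-2, 8, 40], "rotation": [0, 0, 0], "grip": 0}, {"delta_pos": [-2, 8, 40], "rotation": [0, 0, 0], "grip": 0}, {"delta_pos": [-2, 6, 40], "rotation": [0, 0, 0], "grip": 0}, {"delta_pos": [0, 0, 0], "rotation": [7.42, 0, 0], "grip": 0}, {"delta_pos": [0, 0, 0], "rotation": [7.42, 0, 0], "grip": 0}, {"delta_pos": [0, 0, 0], "rotation": [7.42, 0, 0], "grip": 0}, {"delta_pos": [0, 0, 0], "rotation": [7.42, 0, 0], "grip": 0}])

```text
t: 58.2
eef_pos: [0.5191, -0.3047, 0.2488]
tool_rot: [1.582, 0.916, -1.587]
ft_force: [-0.1, -0.3, -0.1]
width: 0.995
```

arm_command(motion=[{"delta_pos": [0, 0, 0], "rotation": [7.42, 0, 0], "grip": 0}, {"delta_pos": [0, 0, 0], "rotation": [7.42, 0, 0], "grip": 0}, {"delta_pos": [0, 0, 0], "rotation": [7.42, 0, 0], "grip": 0}, {"delta_pos": [0, 0, 0], "rotation": [7.42, 0, 0], "grip": 0}, {"delta_pos": [0, 0, 0], "rotation": [7.42, 0, 0], "grip": 0}, {"delta_pos": [0, 0, 0], "rotation": [7.42, 0, 0], "grip": 0}, {"delta_pos": [0, 0, 0], "rotation": [7.42, 0, 0], "grip": 0}, {"delta_pos": [0, 0, 0], "rotation": [7.42, 0, 0], "grip": 0}, {"delta_pos": [0, 0, 0], "rotation": [7.42, 0, 0], "grip": 0}, {"delta_pos": [0, 0, 0], "rotation": [0, 0, 0], "grip": 0}])

```text
t: 59.2
eef_pos: [0.5192, -0.3046, 0.249]
tool_rot: [-2.158, 0.125, 2.165]
ft_force: [0.5, -0.6, 0.2]
width: 1.002
```

Run:
```python
from plan import *
p,R,q=now(); print(R.round(3).tolist())
w=cam('wrist'); print('knob wrist',blobs(w,'black',.101,500,90000))
c=cam('top'); print('knob top',blobs(c,'black',.101,150,900))
import numpy as np
# dishes and cover side by side in one picture
a=c['img'][150:320,110:225]; b=w['img'][:, 180:460]
a=cv2.resize(a,None,fx=3,fy=3); b=cv2.resize(b,None,fx=1.25,fy=1.25)
H=max(a.shape[0],b.shape[0]); pad=lambda m:np.pad(m,((0,H-m.shape[0]),(0,0),(0,0)))
cv2.imwrite('pics/m1.png',np.hstack([pad(a),pad(b)])[:,:,::-1])
```

```text
t 59.2 tcp [ 0.5192 -0.3046  0.249 ] w 1.002 F [ 0.5 -0.6  0.2] q [-0.64  0.43  1.57 -0.    1.15  1.05]
[[-0.003, -0.116, -0.993], [0.001, -0.993, 0.116], [-1.0, -0.0, 0.003]]
knob wrist [(array([ 355.2, -286. ,  821.6,  235.1,   83.3]), array([363., 291.])), (array([ 522. , -310.2,   22.1,   49.8,   83.3]), array([326., 177.]))]
knob top []
```

View pics/m1.png

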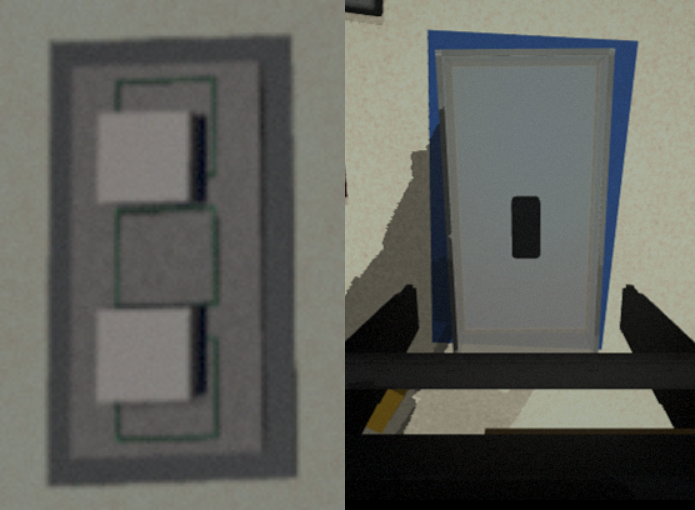

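m1.png, left: both dishes lid-down with white bases up at (147,157) and (147,357), more than 30 mm inside the platform edges. Right: the cover unmoved on the pad, knob at (525,227). I grasp the knob.

arm_command(motion=[{"delta_pos": [25, 5.2, -3.4], "rotation": [0, 0, 0], "grip": 0}, {"delta_pos": [25, 0, 0], "rotation": [0, 0, 0], "grip": 0}, {"delta_pos": [25, 0, 0], "rotation": [0, 0, 0], "grip": 0}, {"delta_pos": [25, 0, 0], "rotation": [0, 0, 0], "grip": 0}, {"delta_pos": [25, 0, 0], "rotation": [0, 0, 0], "grip": 0}, {"delta_pos": [25, 0, 0], "rotation": [0, 0, 0], "grip": 0}, {"delta_pos": [22, 0, 0], "rotation": [0, 0, 0], "grip": 0}, {"delta_pos": [0, 0, 0], "rotation": [0, 0, 0], "grip": 0}, {"delta_pos": [0, 0, 0], "rotation": [0, 0, 0], "grip": 1}, {"delta_pos": [0, 0, 0], "rotation": [0, 0, 0], "grip": 1}], squeeze=45)

```text
t: 60.3
eef_pos: [0.5222, -0.3106, 0.0785]
tool_rot: [-2.162, 0.123, 2.165]
ft_force: [0.1, -0.8, 0.6]
width: 0.885
```

arm_command(motion=[{"delta_pos": [0, 0, 0], "rotation": [0, 0, 0], "grip": 1}, {"delta_pos": [0, 0, 0], "rotation": [0, 0, 0], "grip": 1}, {"delta_pos": [0, 0, 0], "rotation": [0, 0, 0], "grip": 1}, {"delta_pos": [0, 0, 0], "rotation": [0, 0, 0], "grip": 1}, {"delta_pos": [0, 0, 0], "rotation": [0, 0, 0], "grip": 1}, {"delta_pos": [0, 0, 0], "rotation": [0, 0, 0], "grip": 1}, {"delta_pos": [0, 0, 0], "rotation": [0, 0, 0], "grip": 1}, {"delta_pos": [0, 0, 0], "rotation": [0, 0, 0], "grip": 1}, {"delta_pos": [-3, 0, 0], "rotation": [0, 0, 0], "grip": 1}, {"delta_pos": [-7, 0, 0], "rotation": [0, 0, 0], "grip": 1}])

```text
t: 61.3
eef_pos: [0.5212, -0.3099, 0.0868]
tool_rot: [-2.157, 0.122, 2.167]
ft_force: [0.1, 0.3, -2.8]
width: 0.251
```

Run:
```python
from plan import *
p,R,q=now(); print(R.round(3).tolist())
R1=np.c_[[0,0,-1.],[0,-1.,0],[-1.,0,0]]
pu=np.array([p[0],p[1],.22])
plan(pu,R,np.array([.474,.305,.22]),R1,q)
# tray: dark flange outline from the top camera
c=cam('top'); g=cv2.cvtColor(c['img'],cv2.COLOR_RGB2GRAY)[140:330,100:230]
m=cv2.inRange(cv2.GaussianBlur(g,(3,3),0),60,118); print(np.percentile(g,[5,25,50,75,95]))
k=max(cv2.findContours(m,0,2)[0],key=cv2.contourArea)[:,0]+[100,140]
P=np.array([world(c,u,v,.004)[:2] for u,v in k],np.float32)*1000; print('flange',cv2.minAreaRect(P))
```

```text
t 61.3 tcp [ 0.5212 -0.3099  0.0868] w 0.251 F [ 0.1  0.3 -2.8] q [-0.64  0.62  1.72 -0.    0.81  1.04]
[[-0.004, -0.114, -0.994], [0.001, -0.994, 0.114], [-1.0, -0.001, 0.004]]
rot total [-6.5  0.3  0.1] rows 1 each [-6.53  0.25  0.06]
  q end [-0.65  0.46  1.6  -0.    1.08  0.93] max dq/row [0.   0.16 0.13 0.   0.28 0.12]
move total [   0.  -614.9   47.2] rows 16 each [  0.  -38.4   3. ]
  q end [0.45 0.4  1.7  0.   1.04 2.03] max dq/row [0.08 0.03 0.05 0.   0.02 0.08]
[ 75. 104. 152. 156. 159.]
flange ((472.1173095703125, 302.38873291015625), (310.2283020019531, 170.2447967529297), 0.3257482349872589)
```

arm_command(motion=[{"delta_pos": [-12, 0, 0], "rotation": [0, 0, 0], "grip": 1}, {"delta_pos": [-20, 0, 0], "rotation": [0, 0, 0], "grip": 1}, {"delta_pos": [-20, 0, 0], "rotation": [0, 0, 0], "grip": 1}, {"delta_pos": [-20, 0, 0], "rotation": [0, 0, 0], "grip": 1}, {"delta_pos": [-20, 0, 0], "rotation": [0, 0, 0], "grip": 1}, {"delta_pos": [-20, 0, 0], "rotation": [0, 0, 0], "grip": 1}, {"delta_pos": [-20, 0, 0], "rotation": [0, 0, 0], "grip": 1}, {"delta_pos": [0, 0, 0], "rotation": [-2.28, 0.1, 0], "grip": 1}, {"delta_pos": [0, 0, 0], "rotation": [-2.28, 0.1, 0], "grip": 1}, {"delta_pos": [0, 0, 0], "rotation": [-2.28, 0.1, 0], "grip": 1}])

```text
t: 62.35
eef_pos: [0.5219, -0.3101, 0.2203]
tool_rot: [2.221, 0.007, -2.214]
ft_force: [0.5, 0.4, -3.8]
width: 0.248
```

arm_command(motion=[{"delta_pos": [0, -25, 2.7], "rotation": [0, 0, 0], "grip": 1}, {"delta_pos": [0, -38, 2.7], "rotation": [0, 0, 0], "grip": 1}, {"delta_pos": [0, -38, 2.7], "rotation": [0, 0, 0], "grip": 1}, {"delta_pos": [0, -38, 2.7], "rotation": [0, 0, 0], "grip": 1}, {"delta_pos": [0, -38, 2.7], "rotation": [0, 0, 0], "grip": 1}, {"delta_pos": [0, -38, 2.7], "rotation": [0, 0, 0], "grip": 1}, {"delta_pos": [0, -38, 2.7], "rotation": [0, 0, 0], "grip": 1}, {"delta_pos": [0, -38, 2.7], "rotation": [0, 0, 0], "grip": 1}, {"delta_pos": [0, -38, 2.7], "rotation": [0, 0, 0], "grip": 1}, {"delta_pos": [0, -38, 2.7], "rotation": [0, 0, 0], "grip": 1}])

```text
t: 63.35
eef_pos: [0.4926, 0.0581, 0.22]
tool_rot: [2.222, 0.006, -2.215]
ft_force: [0.4, 0.2, -3.8]
width: 0.253
```

arm_command(motion=[{"delta_pos": [0, -38, 2.7], "rotation": [0, 0, 0], "grip": 1}, {"delta_pos": [0, -38, 2.7], "rotation": [0, 0, 0], "grip": 1}, {"delta_pos": [0, -38, 2.7], "rotation": [0, 0, 0], "grip": 1}, {"delta_pos": [0, -38, 2.7], "rotation": [0, 0, 0], "grip": 1}, {"delta_pos": [0, -38, 2.7], "rotation": [0, 0, 0], "grip": 1}, {"delta_pos": [0, -38, 2.7], "rotation": [0, 0, 0], "grip": 1}, {"delta_pos": [0, -19, 1], "rotation": [0, 0, 0], "grip": 1}, {"delta_pos": [0, 0, 0], "rotation": [0, 0, 0], "grip": 1}, {"delta_pos": [0, 0, 0], "rotation": [0, 0, 0], "grip": 1}, {"delta_pos": [0, 0, 0], "rotation": [0, 0, 0], "grip": 1}])

```text
t: 64.35
eef_pos: [0.4746, 0.3027, 0.2194]
tool_rot: [2.222, 0.005, -2.216]
ft_force: [0.1, -0.2, -3.7]
width: 0.249
```

Run:
```python
from plan import *
p,R,q=now(); print(R.round(4).tolist())
print('to go mm tool',(R.T@(np.array([.474,.304,.09])-p)*1e3).round(1))
w=cam('wrist'); print('knob wrist',blobs(w,'black',p[2]+.027,500,90000)[1:])
```

```text
t 64.35 tcp [0.4746 0.3027 0.2194] w 0.249 F [ 0.1 -0.2 -3.7] q [ 0.45  0.4   1.71 -0.    1.03  2.02]
[[0.0025, 0.0049, -1.0], [-0.0003, -1.0, -0.0049], [-1.0, 0.0003, -0.0025]]
to go mm tool [129.4  -1.4   0.9]
knob wrist [(array([4.477e+02, 3.025e+02, 1.153e+02, 3.697e+02, 2.000e-01]), array([329., 258.]))]
```

arm_command(motion=[{"delta_pos": [20, -1.4, 0.6], "rotation": [0, 0, 0], "grip": 1}, {"delta_pos": [20, 0, 0], "rotation": [0, 0, 0], "grip": 1}, {"delta_pos": [20, 0, 0], "rotation": [0, 0, 0], "grip": 1}, {"delta_pos": [20, 0, 0], "rotation": [0, 0, 0], "grip": 1}, {"delta_pos": [18, 0, 0], "rotation": [0, 0, 0], "grip": 1}, {"delta_pos": [14, 0, 0], "rotation": [0, 0, 0], "grip": 1}, {"delta_pos": [8, 0, 0], "rotation": [0, 0, 0], "grip": 1}, {"delta_pos": [6, 0, 0], "rotation": [0, 0, 0], "grip": 1}, {"delta_pos": [0, 0, 0], "rotation": [0, 0, 0], "grip": 1}, {"delta_pos": [0, 0, 0], "rotation": [0, 0, 0], "grip": 1}])

```text
t: 65.4
eef_pos: [0.4745, 0.3048, 0.0935]
tool_rot: [2.222, 0.006, -2.216]
ft_force: [-0.1, 0.1, -3.5]
width: 0.252
```

Run:
```python
from plan import *
now()
w=cam('top'); s=cam('scene')
a=cv2.resize(w['img'][145:325,100:230],None,fx=3,fy=3); b=cv2.resize(s['img'][90:230,350:500],None,fx=2.6,fy=2.6)
H=max(a.shape[0],b.shape[0]); pad=lambda m:np.pad(m,((0,H-m.shape[0]),(0,0),(0,0)))
cv2.imwrite('pics/m2.png',np.hstack([pad(a),pad(b)])[:,:,::-1])
```

```text
t 65.4 tcp [0.4745 0.3048 0.0935] w 0.252 F [-0.1  0.1 -3.5] q [ 0.45  0.56  1.83 -0.    0.75  2.02]
```

Still free, with 3.5 N of cover weight on the wrist. I lower in small steps and watch the force.

arm_command(motion=[{"delta_pos": [2, 0, 0], "rotation": [0, 0, 0], "grip": 1}, {"delta_pos": [2, 0, 0], "rotation": [0, 0, 0], "grip": 1}, {"delta_pos": [2, 0, 0], "rotation": [0, 0, 0], "grip": 1}, {"delta_pos": [1.5, 0, 0], "rotation": [0, 0, 0], "grip": 1}, {"delta_pos": [1.5, 0, 0], "rotation": [0, 0, 0], "grip": 1}, {"delta_pos": [1, 0, 0], "rotation": [0, 0, 0], "grip": 1}, {"delta_pos": [0, 0, 0], "rotation": [0, 0, 0], "grip": 1}, {"delta_pos": [0, 0, 0], "rotation": [0, 0, 0], "grip": 1}, {"delta_pos": [0, 0, 0], "rotation": [0, 0, 0], "grip": 1}, {"delta_pos": [0, 0, 0], "rotation": [0, 0, 0], "grip": 1}])

```text
t: 66.5
eef_pos: [0.4743, 0.3048, 0.0831]
tool_rot: [2.221, 0.006, -2.216]
ft_force: [0.5, 0.1, -4.1]
width: 0.249
```

Now below the platform-top level (TCP about 0.086) with no contact, so the rim has gone around the platform.

arm_command(motion=[{"delta_pos": [1, 0, 0], "rotation": [0, 0, 0], "grip": 1}, {"delta_pos": [1, 0, 0], "rotation": [0, 0, 0], "grip": 1}, {"delta_pos": [1, 0, 0], "rotation": [0, 0, 0], "grip": 1}, {"delta_pos": [1, 0, 0], "rotation": [0, 0, 0], "grip": 1}, {"delta_pos": [0.7, 0, 0], "rotation": [0, 0, 0], "grip": 1}, {"delta_pos": [0, 0, 0], "rotation": [0, 0, 0], "grip": 1}, {"delta_pos": [0, 0, 0], "rotation": [0, 0, 0], "grip": 1}, {"delta_pos": [0, 0, 0], "rotation": [0, 0, 0], "grip": 1}, {"delta_pos": [0, 0, 0], "rotation": [0, 0, 0], "grip": 1}, {"delta_pos": [0, 0, 0], "rotation": [0, 0, 0], "grip": 1}])

```text
t: 67.5
eef_pos: [0.4744, 0.3049, 0.0784]
tool_rot: [2.222, 0.006, -2.216]
ft_force: [2.1, -0.5, 0.2]
width: 0.251
```

arm_command(motion=[{"delta_pos": [0.5, 0, 0], "rotation": [0, 0, 0], "grip": 1}, {"delta_pos": [0, 0, 0], "rotation": [0, 0, 0], "grip": 1}, {"delta_pos": [0, 0, 0], "rotation": [0, 0, 0], "grip": 0}, {"delta_pos": [0, 0, 0], "rotation": [0, 0, 0], "grip": 0}, {"delta_pos": [0, 0, 0], "rotation": [0, 0, 0], "grip": 0}, {"delta_pos": [0, 0, 0], "rotation": [0, 0, 0], "grip": 0}, {"delta_pos": [0, 0, 0], "rotation": [0, 0, 0], "grip": 0}, {"delta_pos": [0, 0, 0], "rotation": [0, 0, 0], "grip": 0}, {"delta_pos": [-20, 0, 0], "rotation": [0, 0, 0], "grip": 0}, {"delta_pos": [-40, 0, 0], "rotation": [0, 0, 0], "grip": 0}])

```text
t: 68.5
eef_pos: [0.473, 0.3042, 0.1363]
tool_rot: [2.215, 0.003, -2.22]
ft_force: [0.5, 0.2, -0.1]
width: 0.865
```

arm_command(motion=[{"delta_pos": [-40, 0, 0], "rotation": [0, 0, 0], "grip": 0}, {"delta_pos": [-40, 0, 0], "rotation": [0, 0, 0], "grip": 0}, {"delta_pos": [0, 38, 0], "rotation": [0, 0, 0], "grip": 0}, {"delta_pos": [0, 38, 0], "rotation": [0, 0, 0], "grip": 0}, {"delta_pos": [0, 38, 0], "rotation": [0, 0, 0], "grip": 0}, {"delta_pos": [0, 38, 0], "rotation": [0, 0, 0], "grip": 0}, {"delta_pos": [0, 38, 0], "rotation": [0, 0, 0], "grip": 0}, {"delta_pos": [0, 38, 0], "rotation": [0, 0, 0], "grip": 0}, {"delta_pos": [0, 38, 0], "rotation": [0, 0, 0], "grip": 0}, {"delta_pos": [0, 38, 0], "rotation": [0, 0, 0], "grip": 0}])

```text
t: 69.5
eef_pos: [0.4754, -0.0006, 0.218]
tool_rot: [2.222, 0.006, -2.216]
ft_force: [0.9, 0.2, -0.6]
width: 0.998
```

Run:
```python
from plan import *
now()
w=cam('top'); s=cam('scene')
print(blobs(w,'black',.102,150,900))
for th in ['jar','tape','timer','marker']:
    l=landmark_of(th,'scene')[:1]; print(th,[world(s,x['at'][1],x['at'][0],0).round(3) for x in l])
a=cv2.resize(w['img'][145:325,100:230],None,fx=2.8,fy=2.8); b=cv2.resize(s['img'][90:230,350:500],None,fx=2.8,fy=2.8)
H=max(a.shape[0],b.shape[0]); pad=lambda m:np.pad(m,((0,H-m.shape[0]),(0,0),(0,0)))
cv2.imwrite('pics/m3.png',np.hstack([pad(a),pad(b)])[:,:,::-1])
```

```text
t 69.5 tcp [ 0.4754 -0.0006  0.218 ] w 0.998 F [ 0.9  0.2 -0.6] q [-0.14  0.27  1.91  0.    0.95  1.42]
[(array([362.1, -84.4,  30.5, 101.6,  89.1]), array([361., 290.])), (array([391. , 126.7,  31.7, 103.5,  77.2]), array([241., 278.])), (array([471.7, 299.3,  44.4,  27.4,   0.5]), array([146., 237.]))]
jar [array([0.473, 0.083, 0.   ])]
tape [array([0.745, 0.132, 0.   ])]
timer [array([ 0.755, -0.171,  0.   ])]
marker [array([ 0.739, -0.002,  0.   ])]
```

View pics/m3.png

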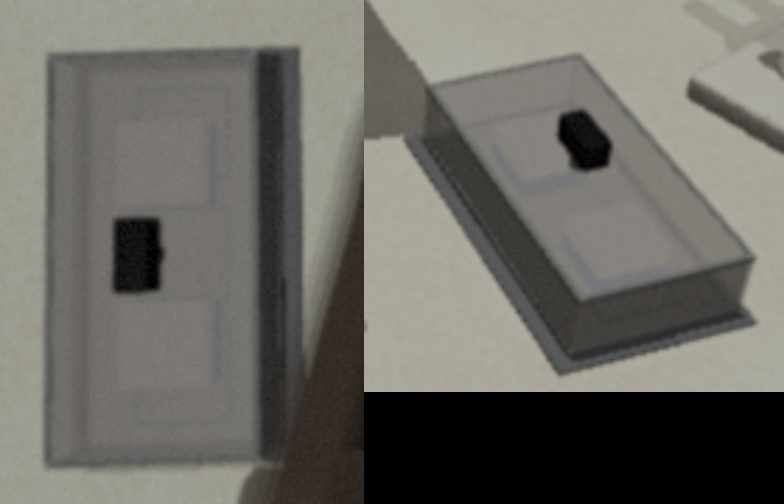

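m3.png shows the cover seated squarely on the flange with both dishes flat and lid-down under it. The top camera puts the knob within about 2 mm of its starting place, and the jar, tape, timer and marker are unmoved.

```bash
python3 -c "
from rig import ticket
print(ticket.sign_off())"
```

```text
the job is handed in; nothing more can be done
None
```

The job is done and handed in at about 70 s of the 210 s allowed. There were two blue-lidded dishes; the pink, green and yellow look-alikes were left alone. I stood the cover upright in the middle of the blue pad and turned each dish in two 90° rolls, standing it on its side in between. I then set both dishes lid-down on the platform and put the cover back.

**Last checks:**
- **Dishes:** the cameras show both flat and lid-down, about 32–37 mm inside the platform's long edges and well clear of its ends. They look closed in the pictures; I had no direct reading of the lid gaps.
- **Cover:** it met no force while passing the platform edge. First contact came at tool height 78.4 mm, where I expected the rim to seat. The knob is within about 2 mm of its starting place in the top camera.
- **Jar, tape, timer and marker:** all read within about 8 mm of their first readings, which is the scatter of the detector, and I saw none of them move.

**What went wrong on the way:**
- The first move call was refused for missing keys.
- My first reach for a dish ran into a joint limit, so the gripper closed above it without touching it.

No check disagreed at the end.

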